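Run a batch of mounted samples through the bench scanner

ROBOT

A 6-joint arm with a two-finger parallel gripper is mounted at the origin on the work surface. World frame = base frame: x ahead of the robot, y to its left, z up, the work surface at z = 0. Lengths are in m, angles in degrees, forces in N, time in s.
With the tool pointing down it reaches from about 0.35 to 0.925 m from the base axis. Payload 6.4 kg.
Tool frame: the origin (TCP) lies at the very end of the fingers, on their centre line; the grasp point (between the pads) lies bot.grasp_offset behind it (bot.grasp_offset is the distance from the TCP to the grasp point, in m); z points along the fingers, x is the direction in which the jaws open and shut, and the axes are right-handed (so a half turn about z gives the same grasp; the last joint's range is limited). The gripper opens to 94 mm and grips with 3 to 60 N. Pads are 16 mm wide; open, the fingers measure 119 mm over their backs; the gripper's body (75 mm by 177 mm) begins 78 mm behind the grasp point.
Start: joints at [-84.288, 14.043, 89.255, -0, 76.702, -9.975], TCP at [0.176, -0.626, 0.205] pointing down, gripper open.
Joint ranges: [-179.41, 179.41], [-58.25, 129.5], [7.25, 145.43], [-54.29, 234.29], [11.92, 165.04], [-157.13, 157.13]. Speed limits (degrees/s): [147.25, 147.25, 180, 180, 180, 180].

INTERFACE

Orientations are given as a 3x3 rotation matrix whose columns are the frame's x, y, z axes.
In Python, from workcell import bot gives the robot as it stands.
- The arm moves only by the tool jog_arm, never from a script. Its argument "motion" is a list of rows, each a list of 7 numbers: the shift along the tool's x, y, z in m, then the turn, a rotation vector about the tool's x, y, z in rad, then the gripper's target within -1 to 1 (shut at 1, half-way at 0, fully open at -1). A call has 1 to 20 rows; each row is the pose to reach, as a shift and turn from the pose commanded when the call began, along the tool's axes at that moment; what a row does not reach only later rows make up. A row lasts 1/10 s, in which the tool goes at most 50 mm and 8.59 degrees, less where a joint would pass 70% of its speed; a pose out of reach is approached as far as the arm can. A call with a gripper value outside its range is refused whole. The fingers move at their own pace and stop on an object; the grip force is fixed at half the most. Time passes only in rows, so rows that repeat a pose let the fingers close. It gives the time, the measured TCP pose, the force and the opening at its end, in the units of the state.
- bot.read_state(): the state, without advancing time (a new reading comes with each control period).
- bot.grab_frame(name): name is "side" or "top"; returns the picture (384x512x3 uint8, red, green, blue); there is no depth.
- bot.camera_info(name): a dict with "intrinsics" (3x3 intrinsics, pixels), "dist_coeffs" ([k1, k2, p1, p2, k3] as OpenCV has them; the pictures are not rectified), "rvec" (rotation vector, rad) and "tvec" (3), from world to camera coordinates, as OpenCV has them. Camera axes: x right, y down, z forward; pixel columns grow to the right and rows downward; lengths in m; the calibration is good to about 2 mm. A picture is of the moment at which its call begins. camera_info takes no time and is no camera call.
- bot.job_done(): hands the job in, once; it reports no verdict.
The state is a dict: "time_s": time; "joint_positions": joint angles; "qvel": joint speeds; "effort": joint torques, N m; "position": TCP position; "tcp_rot": TCP orientation; "ft_force": force on the tool from outside, world axes, zero at the start; "moment": the same for the moment, N m; "grip_width": finger opening in m.
Only numpy, scipy, OpenCV 4.12 (cv2) and the standard library are available. Lean on these libraries where they do the work, as an engineer would, in place of code of your own. Each camera call takes 0.05 s, during which the arm holds its last target.

TASK

Run the whole batch of black sample pucks through the bench scanner: move the brass calibration block with the red grip out of the scanner lane and stand it fully on the green mat, slide the orange boat by its black post along the lane and through the tunnel until it stops under the hopper lip, and lay all the pucks lying about on the hopper tray. Then lift the tray by its yellow bar until all the pucks have slid out into the boat, lower the tray gently all the way back down, and draw the loaded boat back through the tunnel until it is fully home against the stop at the open end of the lane. Keep the boat down in its lane the whole time, and leave the beaker, the jar and the slide box alone.

Things in the scene. Friction and masses are not known exactly. Their poses are not given: they have to be found in the camera images.
- scanner: Fixed bench scanner. Origin: centre of its tunnel, at bench level. Its y axis runs along the lane from the open (home) end at -y to the hopper end at +y; z up. Lane floor 8 mm above the bench, 106 mm wide between rails 10 mm thick that reach 30 mm above the bench. A grey electronics box 60 mm high stands beside the tunnel (x 75 to 120, y -33 to 33 mm).
- tunnel_roof (a point): Centre of the roof top of the scanner's white tunnel, 71 mm above the bench. The tunnel is 70 mm long along the lane and 150 mm wide outside, 106 mm inside; roof underside 62 mm above the bench. A slot 44 mm wide, open at both ends, runs along the middle of the roof for the boat's post.
- home_stop (a point): Middle of the inner face of the blue stop at the open end of the lane, at its foot: 211 mm to -y of the scanner's origin; the stop is 24 mm high above the bench. Fully home, the boat's post touches it and the boat's origin is 71 mm from this point.
- dock_stop (a point): Middle of the inner face of the blue stop at the hopper end, under the tray, at its foot: 176 mm to +y of the scanner's origin. Fully docked, the boat's box touches it and the boat's origin is 55 mm from this point.
- hopper (a joint): Tilt of the hopper tray in rad: 0 = flat, down; grows as the free end with the yellow bar is lifted; stops at 1.05. The stiff friction hinge holds the tray wherever it is left, also loaded; lifting at the bar takes about 5 N and lowering takes a light push down of about 2 N. The pucks begin to slide at about 0.45 to 0.62 rad.
- hopper_hinge (a point): Fixed point on the tray's hinge line, which runs along the scanner's x, at the tray's lip: 150 mm along +y from the scanner's origin and 50 mm above the bench. The tray reaches from here 168 mm to +y. Its lip overhangs the docked boat by about 25 mm.
- hopper_floor (a point): Centre of the tray's floor surface, moves with the tray; axes as the scanner's when the tray is flat (floor 55 mm above the bench). The steel tray is 86 mm wide inside and 162 mm long inside, 5 mm thick, with blue walls 22 mm above its floor on both sides and at the far (+y) end; open at the lip, 83 mm to -y of this point.
- hopper_bar (a point): Centre of the yellow lifting bar at the tray's free end, moves with the tray: round, 12 mm thick, 74 mm clear between its two uprights, along the scanner's x; 182 mm from the hinge line along the tray (14 mm beyond the end wall) and 50 mm above its floor (105 mm above the bench when down); the end wall's top is 28 mm lower than its centre. It can turn between closed fingers.
- boat: Orange open catch boat, loose in the lane: 98 mm wide (x), 110 mm long (y), 34 mm high, walls and floor 4 mm, 0.35 kg. Origin: centre of the underside of the open box; axes along the scanner's at the start. A black square post stands outside its -y end, on a 16 mm ledge of its floor. It slides easily (about 1 N).
- boat_post (a point): Centre of the top of the boat's black post: 16 mm square, 142 mm high from the boat's underside (150 mm above the bench in the lane), 63 mm to -y of the boat's origin. It stands 79 mm above the tunnel roof.
- block: Calibration block standing in the lane between tunnel and hopper: brass foot 46 x 46 x 24 mm with a red upright grip 12 mm thick (its x), 38 mm long (its y), top 74 mm above its underside; 0.25 kg. Origin: centre of the underside.
- mat: Green mat with dark rim on the bench, fixed, 100 x 100 mm, 2 mm thick. Origin: its centre, at bench level.
- puck1: Black resin sample puck with a small steel face: 30 mm diameter, 18 mm high, 30 g. Origin: centre of its underside. May be absent.
- puck2: Black resin sample puck with a small steel face: 30 mm diameter, 18 mm high, 30 g. Origin: centre of its underside. May be absent.
- puck3: Black resin sample puck with a small steel face: 30 mm diameter, 18 mm high, 30 g. Origin: centre of its underside. May be absent.
- puck4: Black resin sample puck with a small steel face: 30 mm diameter, 18 mm high, 30 g. Origin: centre of its underside. May be absent.
- beaker: Glass beaker, 64 mm wide, 75 mm high; a bystander. Origin: centre of the underside.
- jar: Amber glass jar, 56 mm wide, 80 mm high; a bystander beyond the lane. Origin: centre of the underside.
- slidebox: Blue slide box 85 x 100 x 35 mm; a bystander beyond the lane. Origin: centre of the underside.
Mind the look-alikes: they are no part of the job. Of the things like the mat, leave any that is white; of the rest the larger one is meant. Leave any purple look-alike of the puck1 alone.

How it is judged (in metres and radians):
On the way, in this order (a step that is already met when the one before it is completed fails the run):
1. calibration block out of the lane, boat docked under the hopper lip, all pucks on the flat tray (y of boat in the frame of scanner above 0.105 m and z of boat in the frame of scanner below 0.02 m and angle between boat's own z axis and vertical below 0.1 rad and value of joint hopper below 0.1 rad and horizontal distance between block and scanner above 0.12 m and x of puck1 in the frame of hopper_floor between -0.043 and 0.043 m and y of puck1 in the frame of hopper_floor between -0.083 and 0.083 m and z of puck1 in the frame of hopper_floor between -0.008 and 0.042 m and x of puck2 in the frame of hopper_floor between -0.043 and 0.043 m and y of puck2 in the frame of hopper_floor between -0.083 and 0.083 m and z of puck2 in the frame of hopper_floor between -0.008 and 0.042 m and x of puck3 in the frame of hopper_floor between -0.043 and 0.043 m and y of puck3 in the frame of hopper_floor between -0.083 and 0.083 m and z of puck3 in the frame of hopper_floor between -0.008 and 0.042 m and x of puck4 in the frame of hopper_floor between -0.043 and 0.043 m and y of puck4 in the frame of hopper_floor between -0.083 and 0.083 m and z of puck4 in the frame of hopper_floor between -0.008 and 0.042 m), for 0.2 s.
2. tray lifted with the boat docked under it (value of joint hopper above 0.45 rad and y of boat in the frame of scanner above 0.105 m), for 0.1 s.
3. all pucks in the docked boat and the tray lowered again (y of boat in the frame of scanner above 0.105 m and value of joint hopper below 0.06 rad and x of puck1 in the frame of boat between -0.045 and 0.045 m and y of puck1 in the frame of boat between -0.052 and 0.052 m and z of puck1 in the frame of boat between -0.002 and 0.045 m and x of puck2 in the frame of boat between -0.045 and 0.045 m and y of puck2 in the frame of boat between -0.052 and 0.052 m and z of puck2 in the frame of boat between -0.002 and 0.045 m and x of puck3 in the frame of boat between -0.045 and 0.045 m and y of puck3 in the frame of boat between -0.052 and 0.052 m and z of puck3 in the frame of boat between -0.002 and 0.045 m and x of puck4 in the frame of boat between -0.045 and 0.045 m and y of puck4 in the frame of boat between -0.052 and 0.052 m and z of puck4 in the frame of boat between -0.002 and 0.045 m), for 0.2 s.
At the end, for the whole second after the job is handed in: All pucks are in the boat; the boat stands flat in its lane within 15 mm of the home stop; the tray is down (below 0.06 rad); the calibration block stands upright on the mat (centres within 38 mm); all at rest (y of boat in the frame of scanner below -0.125 m and z of boat in the frame of scanner below 0.02 m and angle between each of boat, block's own z axis and vertical below 0.1 rad and value of joint hopper below 0.06 rad and horizontal distance between block and mat below 0.038 m and height (world z) of block below 0.012 m and x of puck1 in the frame of boat between -0.045 and 0.045 m and y of puck1 in the frame of boat between -0.052 and 0.052 m and z of puck1 in the frame of boat between -0.002 and 0.045 m and x of puck2 in the frame of boat between -0.045 and 0.045 m and y of puck2 in the frame of boat between -0.052 and 0.052 m and z of puck2 in the frame of boat between -0.002 and 0.045 m and x of puck3 in the frame of boat between -0.045 and 0.045 m and y of puck3 in the frame of boat between -0.052 and 0.052 m and z of puck3 in the frame of boat between -0.002 and 0.045 m and x of puck4 in the frame of boat between -0.045 and 0.045 m and y of puck4 in the frame of boat between -0.052 and 0.052 m and z of puck4 in the frame of boat between -0.002 and 0.045 m and linear speed of each of boat, block below 0.02 m/s); the robot touches nothing.
It fails at once if the boat is lifted out of its lane (more than 22 mm off the lane floor) (z of boat in the frame of scanner above 0.03 m).
It fails at once if the tray is slammed down (faster than 1.5 rad/s) (velocity of joint hopper below -1.5 rad/s).
It fails at once if the beaker, jar or slide box is moved more than 25 mm (distance of any of beaker, jar, slidebox from where it was at the start of the episode above 0.025 m).
Of puck1, puck2, puck3, puck4 only 2 to 4 are there at a start; the rules pass over those that are not, and their reading is None.
At some moment in a run one of puck1, puck2, puck3, puck4 may be knocked a few centimetres aside while the robot is not near it.
Once in a run the grip may slacken for a moment while it holds something.
It also fails if it takes over 210 s, if anything falls off the work surface, if the arm or the gripper's body presses on something with over 40 N, if the wrist force passes 120 N, or if a joint passes its speed limit or range.

## Working session

There is one attempt and no reset: what is moved stays moved. The work goes in short steps, Python scripts to look and compute and a tool call to move; the robot and the scene stay as the last step left them, time stands still between calls to the robot, and variables do not carry over. Pictures are saved under pics/ and viewed, and the job is handed in when it is done.

Besides the shell and the picture viewer there is one more tool, called as name([rows], argument=value, ...), one row to a line, values as JSON. jog_arm: Moves the arm, as the interface text tells. Its arguments: {"type":"object","properties":{"motion":{"type":"array"}},"required":["motion"]}

```bash
ls; mkdir -p pics
python3 - <<'E'
from workcell import bot
import cv2
s=bot.read_state()
for k in s: print(k,s[k])
print(bot.grasp_offset)
for n in ("side","top"):
    f=bot.grab_frame(n); cv2.imwrite(f"pics/{n}0.png",f[:,:,::-1]); print(n,bot.camera_info(n))
E
```

```text
pics
time_s 0.0
joint_positions [-8.42862569e+01  1.40813228e+01  8.93243693e+01 -1.59709082e-03
  7.67015271e+01 -9.97548956e+00]
qvel [ 0.01005794  0.06545925 -0.02708533  0.07114172 -0.03894035  0.0036022 ]
effort [-5.97131475e-04 -4.15826011e+01 -3.14606345e+01  6.84756646e-02
  3.32263357e-02 -1.40128600e-04]
position [ 0.17570725 -0.62517946  0.20438166]
tcp_rot [[ 2.70425527e-01 -9.62740873e-01 -2.13298604e-04]
 [-9.62739124e-01 -2.70425447e-01  1.85932875e-03]
 [-1.84773315e-03 -2.97459044e-04 -9.99998249e-01]]
ft_force [ 0.18078947  0.3339177  -0.08065915]
moment [-0.01187812  0.01539482 -0.03378716]
grip_width 0.09385783689708804
0.0188
side {'intrinsics': array([[406.41012287,   0.        , 254.012433  ],
       [  0.        , 406.41012287, 189.25764001],
       [  0.        ,   0.        ,   1.        ]]), 'dist_coeffs': array([-0.02568016,  0.        ,  0.        ,  0.        ,  0.        ]), 'rvec': array([ 0.45362688, -2.58629376,  1.40025788]), 'tvec': array([0.50153001, 0.23106936, 0.82351878])}
top {'intrinsics': array([[357.37717732,   0.        , 256.26939903],
       [  0.        , 357.37717732, 189.546283  ],
       [  0.        ,   0.        ,   1.        ]]), 'dist_coeffs': array([-0.06774545,  0.        ,  0.        ,  0.        ,  0.        ]), 'rvec': array([ 2.20643488, -2.14222352,  0.08495876]), 'tvec': array([-0.07205749,  0.54713317,  0.94308863])}
```

View pics/top0.png

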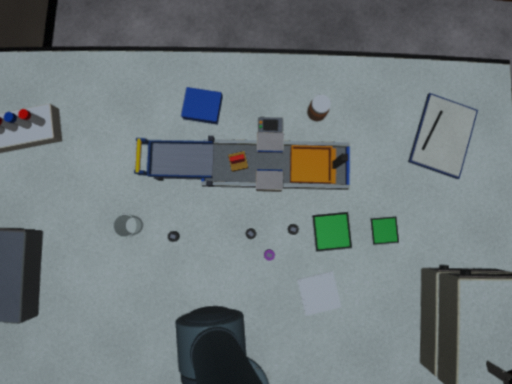

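View pics/side0.png

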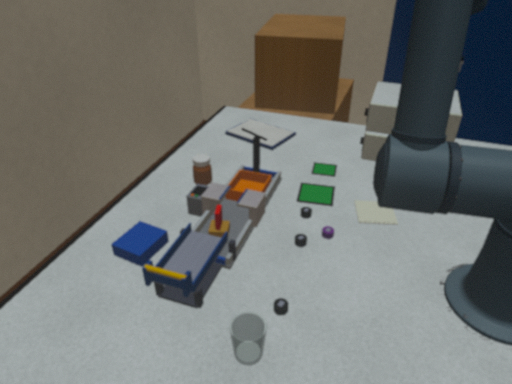

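Top view: the lane runs along world y. Black pucks are at (173,236), (251,233) and (293,229). The purple look-alike is at (269,255), the large green mat at (332,231), the small green one at (384,230), the white one at (319,293), the block at (238,161), and the beaker at (128,226). Next I'll measure them.

```bash
cat > h.py <<'E'
import numpy as np, cv2
from workcell import bot
def cam(n):
    c=bot.camera_info(n); K=np.array(c['intrinsics']);d=np.array(c['dist_coeffs']);R,_=cv2.Rodrigues(np.array(c['rvec']));t=np.array(c['tvec']).ravel()
    return K,d,R,t
def ray(n,p):
    K,d,R,t=cam(n); u=cv2.undistortPoints(np.array([[p]],float),K,d).ravel()
    v=R.T@np.array([u[0],u[1],1.]); return -R.T@t, v/np.linalg.norm(v)
def onz(n,p,z):
    o,v=ray(n,p); return o+v*(z-o[2])/v[2]
def tri(p1,p2,n1='top',n2='side'):
    o1,v1=ray(n1,p1);o2,v2=ray(n2,p2)
    A=np.stack([v1,-v2],1); s=np.linalg.lstsq(A,o2-o1,rcond=None)[0]
    a=o1+v1*s[0];b=o2+v2*s[1]; return (a+b)/2,np.linalg.norm(a-b)
def proj(n,P):
    K,d,R,t=cam(n); c=bot.camera_info(n)
    return cv2.projectPoints(np.array(P,float).reshape(-1,3),np.array(c['rvec']),np.array(c['tvec']),K,d)[0].reshape(-1,2)
def grab(n,tag):
    f=bot.grab_frame(n); cv2.imwrite(f'pics/{n}_{tag}.png',f[:,:,::-1]); return f
def blobs(f,lo,hi,amin=8):
    h=cv2.cvtColor(f,cv2.COLOR_RGB2HSV); m=cv2.inRange(h,np.array(lo),np.array(hi))
    k,l,s,c=cv2.connectedComponentsWithStats(m)
    return [(c[i].round(1).tolist(),int(s[i,4]),s[i,:4].tolist(),cv2.minAreaRect(np.argwhere(l==i)[:,::-1].astype(np.float32))) for i in range(1,k) if s[i,4]>=amin]
def crop(f,x0,y0,x1,y1,name,k=6):
    cv2.imwrite('pics/'+name,cv2.resize(f[y0:y1,x0:x1,::-1],None,fx=k,fy=k,interpolation=cv2.INTER_CUBIC))
def tomove(P):  # world displacement in tool axes
    s=bot.read_state(); return np.array(s['tcp_rot']).T@(np.array(P)-np.array(s['position']))
E
python3 - <<'E'
from h import *
f=cv2.imread('pics/top0.png')[:,:,::-1].copy(); g=cv2.imread('pics/side0.png')[:,:,::-1].copy()
crop(f,130,105,360,205,'c1.png',3.4 and 3); crop(f,100,200,400,270,'c2.png',2)
crop(g,120,130,350,370,'c3.png',2)
np.set_printoptions(precision=4,suppress=True)
def show(nm,n,im,lo,hi,z,amin=8):
    for b in blobs(im,lo,hi,amin): print(nm,n,b[0],b[1],b[2],'ang%.1f'%b[3][2],onz(n,b[0],z))
show('black','top',f,(0,0,0),(179,255,60),.018)
show('green','top',f,(45,100,60),(75,255,255),.002)
show('orange','top',f,(10,150,100),(20,255,255),.03)
show('red','top',f,(0,150,80),(7,255,255),.074)
show('yellow','top',f,(21,150,80),(32,255,255),.105)
show('purple','top',f,(130,80,30),(160,255,255),.018)
show('blk','side',g,(0,0,0),(179,255,60),.009)
E
```

```text
black top [129.9, 35.7] 4762 [0, 0, 510, 64] ang1.4 [0.9854 0.323  0.018 ]
black top [506.4, 0.4] 19 [500, 0, 12, 2] ang90.0 [ 1.1447 -0.7939  0.018 ]
black top [56.1, 123.4] 173 [52, 107, 9, 33] ang84.8 [0.7214 0.5185 0.018 ]
black top [313.7, 115.5] 71 [308, 108, 16, 12] ang29.7 [ 0.7605 -0.2091  0.018 ]
black top [431.4, 130.4] 65 [423, 111, 19, 38] ang26.6 [ 0.7301 -0.5415  0.018 ]
black top [28.2, 116.8] 17 [26, 113, 5, 8] ang26.6 [0.7399 0.6051 0.018 ]
black top [13.6, 119.6] 34 [10, 115, 7, 9] ang29.7 [0.7312 0.6494 0.018 ]
black top [0.7, 121.8] 18 [0, 118, 3, 10] ang90.0 [0.7244 0.6891 0.018 ]
black top [270.0, 124.8] 158 [263, 120, 15, 11] ang90.0 [ 0.7303 -0.0884  0.018 ]
black top [211.1, 139.1] 23 [209, 137, 5, 7] ang90.0 [0.6855 0.0729 0.018 ]
black top [144.8, 141.8] 21 [142, 140, 7, 4] ang0.0 [0.6734 0.2575 0.018 ]
black top [150.4, 157.0] 50 [149, 142, 5, 32] ang5.7 [0.6311 0.2392 0.018 ]
black top [339.7, 160.3] 131 [333, 153, 14, 15] ang58.0 [ 0.6367 -0.2823  0.018 ]
black top [144.3, 173.1] 9 [143, 172, 4, 3] ang45.0 [0.5858 0.2536 0.018 ]
black top [172.5, 177.2]
[... 2426 characters left out ...]
0.009 ]
blk side [173.5, 248.6] 101 [159, 229, 31, 38] ang38.0 [0.7018 0.0885 0.009 ]
blk side [198.0, 281.1] 442 [172, 237, 54, 70] ang43.7 [0.6014 0.1622 0.009 ]
blk side [300.3, 241.7] 56 [296, 238, 10, 8] ang90.0 [ 0.4291 -0.0364  0.009 ]
blk side [232.3, 249.5] 73 [229, 243, 7, 17] ang90.0 [0.5712 0.0445 0.009 ]
blk side [150.3, 276.3] 65 [145, 271, 14, 12] ang78.7 [0.7045 0.1848 0.009 ]
blk side [167.7, 281.6] 16 [164, 280, 7, 5] ang26.6 [0.6613 0.1856 0.009 ]
blk side [159.2, 288.0] 83 [155, 282, 10, 14] ang77.5 [0.6688 0.2077 0.009 ]
blk side [280.3, 308.2] 95 [275, 300, 12, 14] ang90.0 [0.4156 0.1726 0.009 ]
blk side [479.5, 331.1] 17 [473, 327, 14, 9] ang29.1 [0.0475 0.0998 0.009 ]
```

Run:
```python
import cv2
for n in('c1','c2','c3'): print(cv2.imread(f'pics/{n}.png').shape)
```

```text
(300, 690, 3)
(140, 600, 3)
(480, 460, 3)
```

View pics/c1.png

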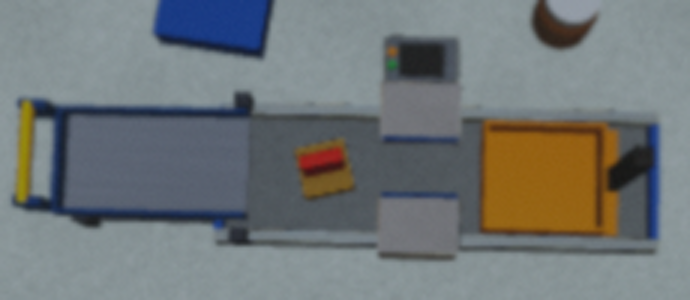

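View pics/c2.png

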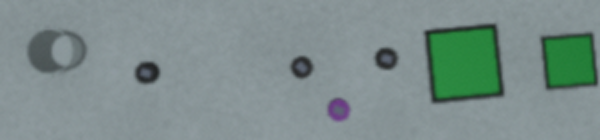

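View pics/c3.png

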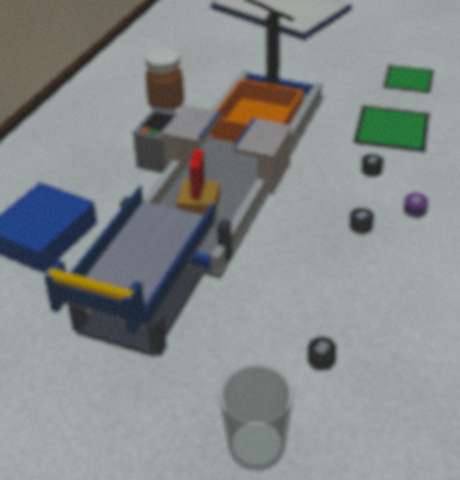

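Three black pucks are visible; the purple one is the decoy. The large green mat is at about (0.442,-0.266). Next I'll get the scanner frame from the roof, the bar and the rails.

Run:
```python
from h import *
np.set_printoptions(precision=4,suppress=True)
f=cv2.imread('pics/top0.png')[:,:,::-1].copy()
K,d,R,t=cam('top'); print('camtop',-R.T@t); K,d,R,t=cam('side'); print('camside',-R.T@t)
crop(f,225,110,355,200,'c4.png',6)
g=cv2.imread('pics/side0.png')[:,:,::-1].copy()
crop(g,235,125,295,225,'c5.png',6)
```

```text
camtop [ 0.467  -0.0638  0.9858]
camside [0.2789 0.7004 0.644 ]
```

View pics/c4.png

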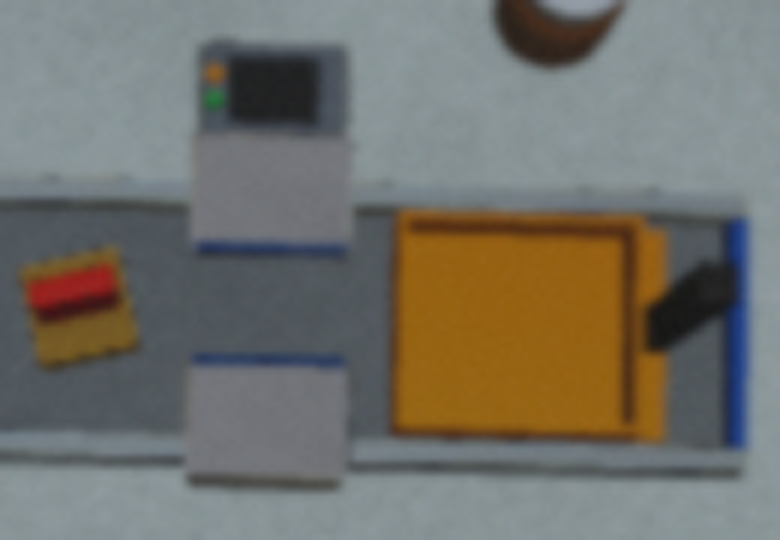

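View pics/c5.png

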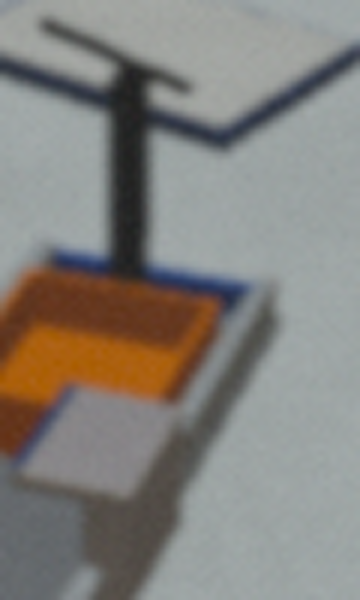

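Run:
```python
from h import *
np.set_printoptions(precision=4,suppress=True)
q=lambda x,y:(225+(x+.5)/6-.5,110+(y+.5)/6-.5)
C={'UL':(194,134),'UR':(352,136),'LL':(187,474),'LR':(342,478)}
P={k:onz('top',q(*v),.071) for k,v in C.items()}
print(P)
c=sum(P.values())/4; print('roof c',c)
ya=(P['UL']+P['LL']-P['UR']-P['LR']); xa=(P['UL']+P['UR']-P['LL']-P['LR'])
print('len y',np.linalg.norm(ya)/2,'len x',np.linalg.norm(xa)/2,'yaw y',np.degrees(np.arctan2(-ya[0],ya[1])),'yaw x',np.degrees(np.arctan2(xa[1],xa[0])))
bar=onz('top',(137.9,154.9),.111)
d=bar-c; print('bar',bar,'d',d,np.linalg.norm(d[:2]),'yaw',np.degrees(np.arctan2(-d[0],d[1])))
# stop inner face top (x~727), z .024
for v in((727,218),(729,448)): print('stop',onz('top',q(*v),.024))
for v in((395,210),(643,216),(393,434),(640,440)): print('boat rim',onz('top',q(*v),.042))
print('post top', onz('top',q(722,285),.150), tri(q(722,285),(235+131/6,125+70/6)))
for nm,v in dict(a=(22,272),b=(116,247),c=(138,346),d=(40,366)).items(): print('foot',onz('top',q(*v),.032))
for v in((27,285),(114,264),(118,290),(34,306)): print('grip',onz('top',q(*v),.082))
# mat corners
for v in((213,214),):pass
f=cv2.imread('pics/top0.png')[:,:,::-1].copy()
for b in blobs(f,(45,100,60),(75,255,255),300):
  print([onz('top',p,.002)[:2] for p in cv2.boxPoints(b[3])])
for a,b in (((292.5,229),(305.5,212)),((250.6,233),(300.3,240)),((173.5,236),(280.3,306))): print('puck',onz('top',a,.018),tri(a,b))
for p in ((128,226),): print('beaker',onz('top',(136,225),0.0),onz('top',(122,226.5),.075))
```

```text
{'UL': array([ 0.6959, -0.0535,  0.071 ]), 'UR': array([ 0.697 , -0.1222,  0.071 ]), 'LL': array([ 0.5474, -0.0549,  0.071 ]), 'LR': array([ 0.5476, -0.1213,  0.071 ])}
roof c [ 0.622  -0.0879  0.071 ]
len y 0.0675541002661621 len x 0.14892557739526446 yaw y 0.5695379991733565 yaw x 0.09192430635033404
bar [0.6199 0.2421 0.111 ] d [-0.0021  0.3301  0.04  ] 0.33006718859944933 yaw 0.3664031090576231
stop [ 0.6761 -0.2974  0.024 ]
stop [ 0.5705 -0.299   0.024 ]
boat rim [ 0.6711 -0.144   0.042 ]
boat rim [ 0.6718 -0.2552  0.042 ]
boat rim [ 0.5704 -0.1452  0.042 ]
boat rim [ 0.5709 -0.2548  0.042 ]
post top [ 0.6217 -0.2649  0.15  ] (array([ 0.6214, -0.265 ,  0.15  ]), np.float64(0.0006062528598014133))
foot [0.64   0.0226 0.032 ]
foot [ 0.6526 -0.0194  0.032 ]
foot [ 0.6078 -0.0308  0.032 ]
foot [0.5975 0.0129 0.032 ]
grip [0.6254 0.0157 0.082 ]
grip [ 0.6355 -0.0211  0.082 ]
grip [ 0.6243 -0.0232  0.082 ]
grip [0.6164 0.0124 0.082 ]
[array([ 0.482 , -0.2146]), array([ 0.4937, -0.3067]), array([ 0.4021, -0.3171]), array([ 0.3907, -0.2255])]
[array([ 0.4781, -0.3752]), array([ 0.4864, -0.4424]), array([ 0.4198, -0.4494]), array([ 0.4118, -0.3824])]
puck [ 0.4456 -0.1566  0.018 ] (array([ 0.4458, -0.1574,  0.009 ]), np.float64(0.0007923388811469679))
puck [ 0.4316 -0.0441  0.018 ] (array([ 0.4311, -0.0439,  0.0077]), np.float64(0.00032209142632315743))
puck [0.4169 0.1642 0.018 ] (array([0.4169, 0.1666, 0.0083]), np.float64(0.0010416996909273072))
beaker [0.4426 0.2749 0.    ] [0.4393 0.2855 0.075 ]
```

```bash
cat >> h.py <<'E'
from scipy.spatial.transform import Rotation as Ro
def plan(P,yaw):
    s=bot.read_state(); R=np.array(s['tcp_rot']); a=np.radians(yaw); c,n=np.cos(a),np.sin(a)
    Rt=np.array([[c,n,0],[n,-c,0],[0,0,-1.]])
    print('t',round(s['time_s'],2),'pos',np.round(s['position'],4),'F',np.round(s['ft_force'],1),'w',round(s['grip_width'],4),'j6',round(s['joint_positions'][5],1),'shift',np.round(R.T@(np.array(P)-s['position']),4),'rv',np.round(Ro.from_matrix(R.T@Rt).as_rotvec(),4))
E
python3 -c "
from h import *
plan((.6250,-.0038,.2),14)"
```

```text
t 0.1 pos [ 0.1757 -0.6252  0.2045] F [ 0.6  0.8 -0.1] w 0.094 j6 -10.0 shift [-0.4768 -0.6006  0.0055] rv [-1.5000e-03  1.2000e-03 -1.5414e+00]
```

jog_arm([
  [-0.4768,-0.6006,0.0055,-0.0015,0.0012,-1.541,-1],
  [-0.4768,-0.6006,0.0055,-0.0015,0.0012,-1.541,-1],
  [-0.4768,-0.6006,0.0055,-0.0015,0.0012,-1.541,-1],
  [-0.4768,-0.6006,0.0055,-0.0015,0.0012,-1.541,-1],
  [-0.4768,-0.6006,0.0055,-0.0015,0.0012,-1.541,-1],
  [-0.4768,-0.6006,0.0055,-0.0015,0.0012,-1.541,-1],
  [-0.4768,-0.6006,0.0055,-0.0015,0.0012,-1.541,-1],
  [-0.4768,-0.6006,0.0055,-0.0015,0.0012,-1.541,-1],
  [-0.4768,-0.6006,0.0055,-0.0015,0.0012,-1.541,-1],
  [-0.4768,-0.6006,0.0055,-0.0015,0.0012,-1.541,-1],
  [-0.4768,-0.6006,0.0055,-0.0015,0.0012,-1.541,-1],
  [-0.4768,-0.6006,0.0055,-0.0015,0.0012,-1.541,-1],
  [-0.4768,-0.6006,0.0055,-0.0015,0.0012,-1.541,-1],
  [-0.4768,-0.6006,0.0055,-0.0015,0.0012,-1.541,-1],
  [-0.4768,-0.6006,0.0055,-0.0015,0.0012,-1.541,-1],
  [-0.4768,-0.6006,0.0055,-0.0015,0.0012,-1.541,-1],
  [-0.4768,-0.6006,0.0055,-0.0015,0.0012,-1.541,-1],
  [-0.4768,-0.6006,0.0055,-0.0015,0.0012,-1.541,-1],
  [-0.4768,-0.6006,0.0055,-0.0015,0.0012,-1.541,-1],
  [-0.4768,-0.6006,0.0055,-0.0015,0.0012,-1.541,-1],
])

```text
time_s: 2.1
position: [0.6245, -0.0058, 0.2001]
tcp_rot: [[0.971, 0.24, 0.0], [0.24, -0.971, -0.002], [-0.0, 0.002, -1.0]]
ft_force: [-0.4, -0.7, -0.7]
grip_width: 0.0941
```

```bash
python3 -c "
from h import *
f=grab('top','1')
g=grab('side','1')
crop(g,100,100,500,384,'s1.png',2)
plan((.6250,-.0038,.045),14)"
```

```text
t 2.2 pos [ 0.6247 -0.0055  0.2002] F [-0.1  0.2 -0. ] w 0.094 j6 -24.7 shift [ 0.0007 -0.0018  0.1551] rv [ 0.0019  0.0001 -0.002 ]
```

View pics/s1.png

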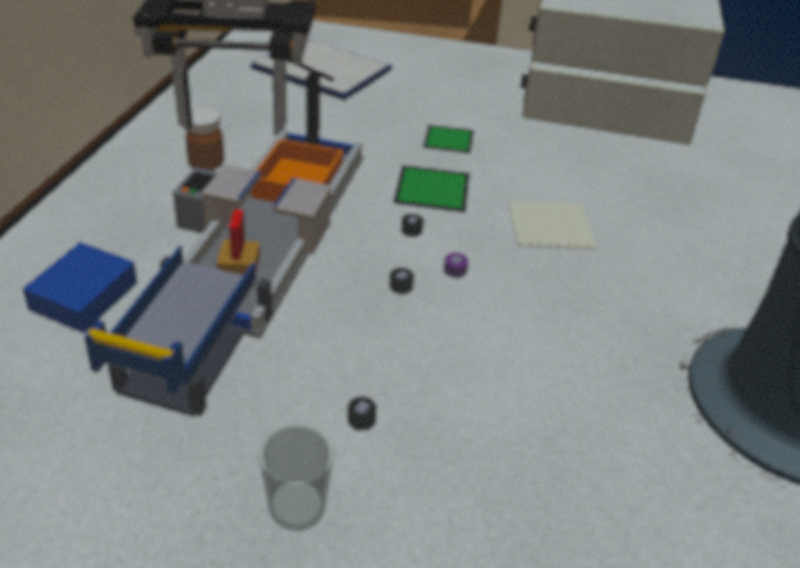

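View pics/top_1.png

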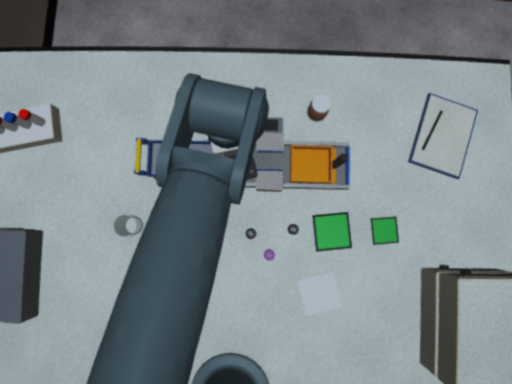

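Three pucks in all: nothing was hidden behind the arm. Going down onto the grip.

jog_arm([
  [0.0007,-0.0018,0.03,0.002,0,-0.002,-1],
  [0.0007,-0.0018,0.06,0.002,0,-0.002,-1],
  [0.0007,-0.0018,0.09,0.002,0,-0.002,-1],
  [0.0007,-0.0018,0.11,0.002,0,-0.002,-1],
  [0.0007,-0.0018,0.13,0.002,0,-0.002,-1],
  [0.0007,-0.0018,0.145,0.002,0,-0.002,-1],
  [0.0007,-0.0018,0.155,0.002,0,-0.002,-1],
  [0.0007,-0.0018,0.155,0.002,0,-0.002,-1],
  [0.0007,-0.0018,0.155,0.002,0,-0.002,-1],
  [0.0007,-0.0018,0.155,0.002,0,-0.002,1],
  [0.0007,-0.0018,0.155,0.002,0,-0.002,1],
  [0.0007,-0.0018,0.155,0.002,0,-0.002,1],
  [0.0007,-0.0018,0.155,0.002,0,-0.002,1],
  [0.0007,-0.0018,0.155,0.002,0,-0.002,1],
  [0.0007,-0.0018,0.155,0.002,0,-0.002,1],
  [0.0007,-0.0018,0.155,0.002,0,-0.002,1],
  [0.0007,-0.0018,0.155,0.002,0,-0.002,1],
  [0.0007,-0.0018,0.155,0.002,0,-0.002,1],
  [0.0007,-0.0018,0.155,0.002,0,-0.002,1],
])

```text
time_s: 4.1
position: [0.6253, -0.0027, 0.0449]
tcp_rot: [[0.97, 0.243, -0.0], [0.243, -0.97, 0.0], [-0.0, -0.0, -1.0]]
ft_force: [-0.5, 0.2, 0.5]
grip_width: 0.0175
```

```bash
python3 -c "
from h import *
plan((.442,-.266,.14),14)"
```

```text
t 4.1 pos [ 0.6253 -0.0027  0.0449] F [-0.5  0.2  0.5] w 0.0175 j6 -24.7 shift [-0.2419  0.2107 -0.0951] rv [-0.0003  0.0002  0.0016]
```

jog_arm([
  [0,0,0,0,0,0,1],
  [0,0,0,0,0,0,1],
  [0,0,0,0,0,0,1],
  [0,0,0,0,0,0,1],
  [0,0,-0.03,0,0,0,1],
  [0,0,-0.06,0,0,0,1],
  [0,0,-0.095,0,0,0,1],
  [0,0,-0.095,0,0,0,1],
  [0,0,-0.095,0,0,0,1],
])

```text
time_s: 5.0
position: [0.6252, -0.0027, 0.1396]
tcp_rot: [[0.97, 0.244, -0.0], [0.244, -0.97, 0.0], [-0.0, -0.0, -1.0]]
ft_force: [-0.9, 0.3, -2.9]
grip_width: 0.0115
```

```bash
python3 -c "
from h import *
g=grab('side','2')
crop(g,100,100,350,300,'s2.png',3)
plan((.442,-.266,.14),14)"
```

```text
t 5.05 pos [ 0.6242 -0.0025  0.138 ] F [-0.  -0.5 -2.4] w 0.0118 j6 -24.7 shift [-0.2409  0.2112 -0.0016] rv [-0.0014  0.0028  0.0016]
```

View pics/s2.png

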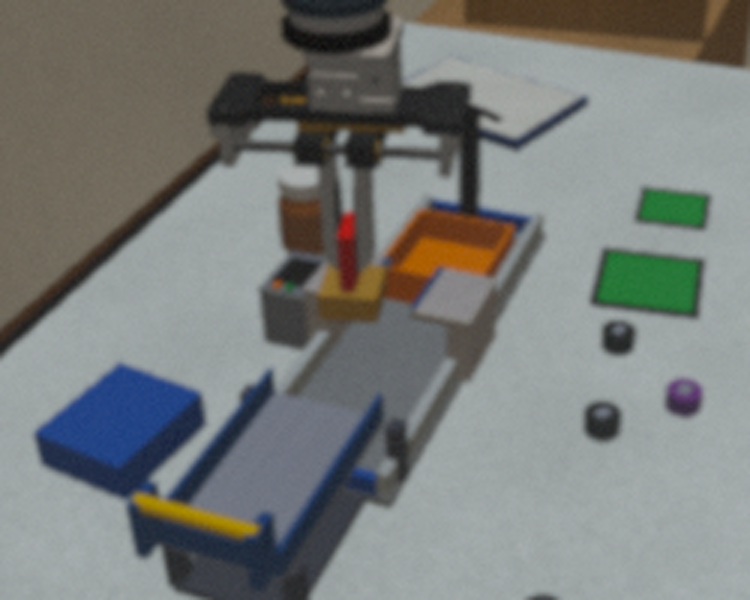

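jog_arm([
  [-0.015,0.013,0,0,0,0,1],
  [-0.035,0.031,0,0,0,0,1],
  [-0.06,0.053,0,0,0,0,1],
  [-0.085,0.075,0,0,0,0,1],
  [-0.11,0.097,0,0,0,0,1],
  [-0.135,0.119,0,0,0,0,1],
  [-0.16,0.14,0,0,0,0,1],
  [-0.185,0.162,0,0,0,0,1],
  [-0.21,0.184,0,0,0,0,1],
  [-0.23,0.202,0,0,0,0,1],
  [-0.241,0.211,0,0,0,0,1],
  [-0.241,0.211,0,0,0,0,1],
  [-0.241,0.211,0,0,0,0,1],
  [-0.241,0.211,0,0,0,0,1],
])

```text
time_s: 6.45
position: [0.4433, -0.2651, 0.1396]
tcp_rot: [[0.97, 0.245, -0.001], [0.245, -0.97, 0.001], [-0.0, -0.001, -1.0]]
ft_force: [-0.8, 0.1, -2.8]
grip_width: 0.0116
```

```bash
python3 -c "
from h import *
g=grab('side','3')
crop(g,150,60,400,260,'s3.png',3)
plan((.442,-.266,.0395),14)"
```

```text
t 6.5 pos [ 0.4434 -0.2651  0.1397] F [ 0.2 -0.  -2.4] w 0.0116 j6 -57.7 shift [-0.0016  0.0006  0.1002] rv [-0.0008  0.0002  0.0032]
```

View pics/s3.png

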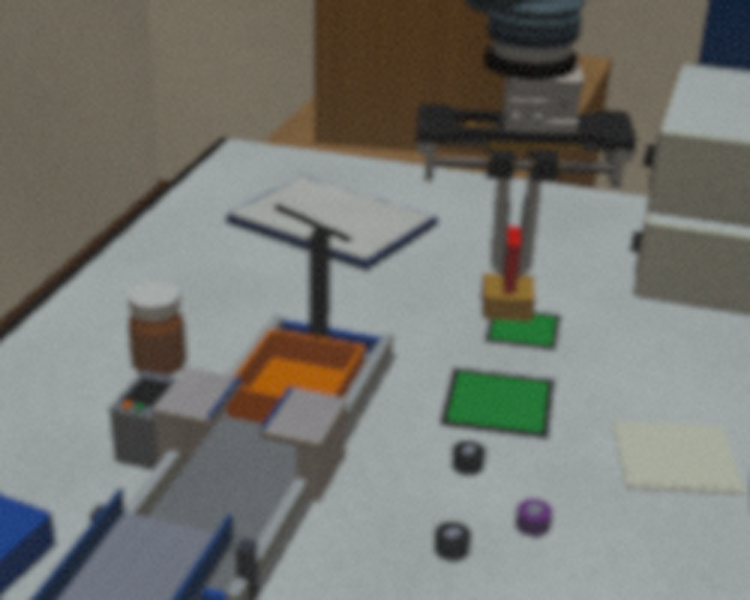

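jog_arm([
  [-0.001,0,0.025,0,0,0,1],
  [-0.001,0,0.05,0,0,0,1],
  [-0.001,0,0.07,0,0,0,1],
  [-0.001,0,0.085,0,0,0,1],
  [-0.001,0,0.092,0,0,0,1],
  [-0.001,0,0.096,0,0,0,1],
  [-0.001,0,0.099,0,0,0,1],
  [-0.001,0,0.1,0,0,0,1],
  [-0.001,0,0.1,0,0,0,1],
  [-0.001,0,0.1,0,0,0,1],
])

```text
time_s: 7.5
position: [0.4423, -0.2666, 0.0405]
tcp_rot: [[0.97, 0.244, 0.001], [0.244, -0.97, -0.0], [0.0, 0.001, -1.0]]
ft_force: [-0.4, -0.3, -2.8]
grip_width: 0.012
```

jog_arm([
  [0,0,0.001,0,0,0,1],
  [0,0,0.002,0,0,0,1],
  [0,0,0.002,0,0,0,1],
  [0,0,0.002,0,0,0,-0.5],
  [0,0,0.002,0,0,0,-1],
  [0,0,0.002,0,0,0,-1],
  [0,0,0.002,0,0,0,-1],
  [0,0,0.002,0,0,0,-1],
  [0,0,0.002,0,0,0,-1],
  [0,0,0.002,0,0,0,-1],
  [0,0,-0.02,0,0,0,-1],
  [0,0,-0.05,0,0,0,-1],
  [0,0,-0.09,0,0,0,-1],
  [0,0,-0.12,0,0,0,-1],
  [0,0,-0.12,0,0,0,-1],
])

```text
time_s: 9.0
position: [0.4444, -0.2685, 0.165]
tcp_rot: [[0.97, 0.244, 0.007], [0.244, -0.97, -0.006], [0.005, 0.008, -1.0]]
ft_force: [0.6, 0.1, 0.6]
grip_width: 0.0937
```

```bash
python3 -c "
from h import *
g=grab('side','4')
crop(g,150,60,400,260,'s4.png',3)
plan((.442,-.266,.0395),14)"
```

```text
t 9.05 pos [ 0.4432 -0.2673  0.1622] F [-0.2 -0.6 -0.9] w 0.0938 j6 -57.8 shift [-0.0011 -0.0021  0.1227] rv [ 0.0039 -0.0025  0.0017]
```

View pics/s4.png

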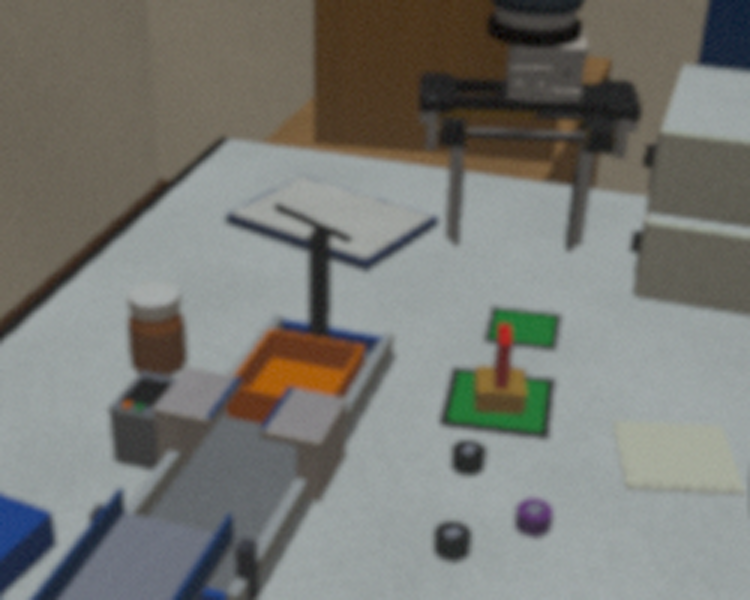

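```bash
python3 -c "
from h import *
plan((.6215,-.2645,.22),0.4)"
```

```text
t 9.05 pos [ 0.4432 -0.2673  0.1622] F [-0.2 -0.6 -0.9] w 0.0938 j6 -57.8 shift [ 0.1738  0.0409 -0.0572] rv [ 0.0036 -0.0029  0.2391]
```

jog_arm([
  [0,0,-0.04,0,0,0,-1],
  [0.03,0.007,-0.0572,0.0036,-0.0029,0.239,-1],
  [0.08,0.02,-0.0572,0.0036,-0.0029,0.239,-1],
  [0.12,0.03,-0.0572,0.0036,-0.0029,0.239,-1],
  [0.155,0.036,-0.0572,0.0036,-0.0029,0.239,-1],
  [0.1738,0.0409,-0.0572,0.0036,-0.0029,0.239,-1],
  [0.1738,0.0409,-0.0572,0.0036,-0.0029,0.239,-1],
  [0.1738,0.0409,-0.0572,0.0036,-0.0029,0.239,-1],
  [0.1738,0.0409,-0.0572,0.0036,-0.0029,0.239,-1],
])

```text
time_s: 9.95
position: [0.6193, -0.2636, 0.216]
tcp_rot: [[1.0, 0.006, -0.005], [0.006, -1.0, 0.004], [-0.005, -0.004, -1.0]]
ft_force: [-0.3, 0.2, -0.2]
grip_width: 0.0938
```

```bash
python3 -c "
from h import *
plan((.6215,-.2645,.108),0.4)
f=grab('top','5');
for b in blobs(f,(45,100,60),(75,255,255),100): print(b[:3])
for b in blobs(f,(0,150,80),(7,255,255)): print('red',b[0],b[1],onz('top',b[0],.07))
"
```

```text
t 9.95 pos [ 0.6193 -0.2636  0.216 ] F [-0.3  0.2 -0.2] w 0.0938 j6 -33.1 shift [0.0028 0.0014 0.108 ] rv [-0.0044  0.0054 -0.0006]
([389.2, 231.6], 337, [379, 218, 19, 25])
red [23.2, 113.8] 78 [0.7334653  0.58464257 0.07      ]
```

View pics/top_5.png

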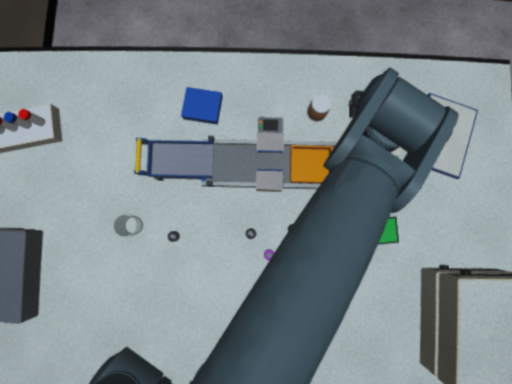

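jog_arm([
  [0.001,0.001,0.02,0,0,0,-1],
  [0.001,0.001,0.045,0,0,0,-1],
  [0.001,0.001,0.07,0,0,0,-1],
  [0.001,0.001,0.09,0,0,0,-1],
  [0.001,0.001,0.108,0,0,0,-1],
  [0.001,0.001,0.108,0,0,0,-1],
  [0.001,0.001,0.108,0,0,0,1],
  [0.001,0.001,0.108,0,0,0,1],
  [0.001,0.001,0.108,0,0,0,1],
  [0.001,0.001,0.108,0,0,0,1],
  [0.001,0.001,0.108,0,0,0,1],
  [0.001,0.001,0.108,0,0,0,1],
  [0.001,0.001,0.108,0,0,0,1],
  [0.001,0.001,0.108,0,0,0,1],
  [0.001,0.001,0.108,0,0,0,1],
  [0.001,0.001,0.108,0,0,0,1],
  [0.001,0.001,0.108,0,0,0,1],
  [0.001,0.001,0.108,0,0,0,1],
  [0.001,0.001,0.108,0,0,0,1],
])

```text
time_s: 11.9
position: [0.6214, -0.2643, 0.1092]
tcp_rot: [[1.0, 0.007, -0.003], [0.007, -1.0, 0.003], [-0.003, -0.003, -1.0]]
ft_force: [0.4, 0.3, 1.2]
grip_width: 0.0159
```

```bash
python3 -c "
from h import *
plan((.6205,-.030,.11),0.4)
f=grab('side','6');crop(f,150,60,400,260,'s6.png',3)"
```

```text
t 11.9 pos [ 0.6214 -0.2643  0.1092] F [0.4 0.3 1.2] w 0.0159 j6 -33.1 shift [ 8.000e-04 -2.343e-01 -1.000e-04] rv [-0.0033  0.0031 -0.    ]
```

View pics/s6.png

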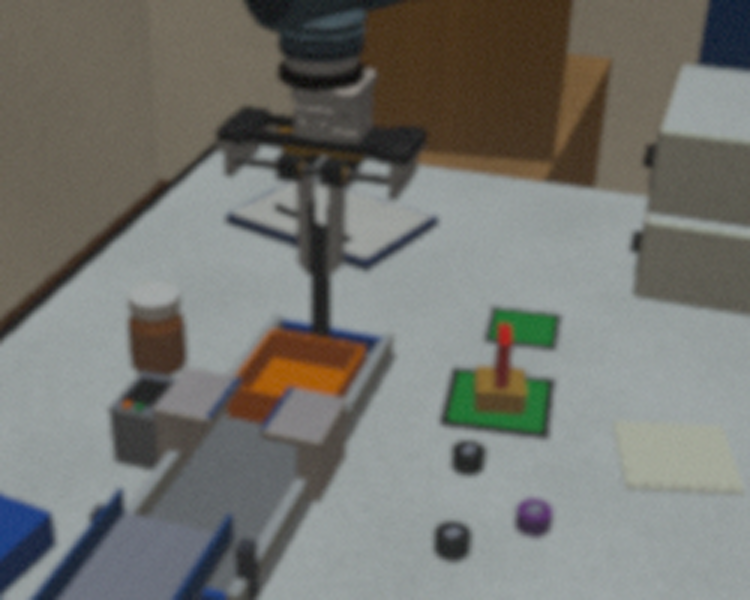

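jog_arm([
  [0,-0.005,0,0,0,0,1],
  [0,-0.015,0,0,0,0,1],
  [0,-0.03,0,0,0,0,1],
  [0,-0.045,0,0,0,0,1],
  [0,-0.06,0,0,0,0,1],
  [0,-0.075,0,0,0,0,1],
  [0,-0.09,0,0,0,0,1],
  [0,-0.105,0,0,0,0,1],
  [0,-0.12,0,0,0,0,1],
  [0,-0.135,0,0,0,0,1],
  [0,-0.15,0,0,0,0,1],
  [0,-0.165,0,0,0,0,1],
  [0,-0.18,0,0,0,0,1],
  [0,-0.19,0,0,0,0,1],
  [0,-0.2,0,0,0,0,1],
  [0,-0.21,0,0,0,0,1],
  [0,-0.215,0,0,0,0,1],
  [0,-0.215,0,0,0,0,1],
])

```text
time_s: 13.75
position: [0.6197, -0.0487, 0.1098]
tcp_rot: [[1.0, 0.008, -0.004], [0.008, -1.0, 0.003], [-0.004, -0.003, -1.0]]
ft_force: [0.5, -0.0, -2.6]
grip_width: 0.0157
```

```bash
python3 -c "
from h import *
plan((.6205,-.030,.11),0.4)
f=grab('side','7');crop(f,100,100,350,300,'s7.png',3)"
```

```text
t 13.75 pos [ 0.6197 -0.0487  0.1098] F [ 0.5 -0.  -2.6] w 0.0157 j6 -15.5 shift [ 0.001  -0.0187 -0.0002] rv [-0.0034  0.0037  0.0007]
```

View pics/s7.png

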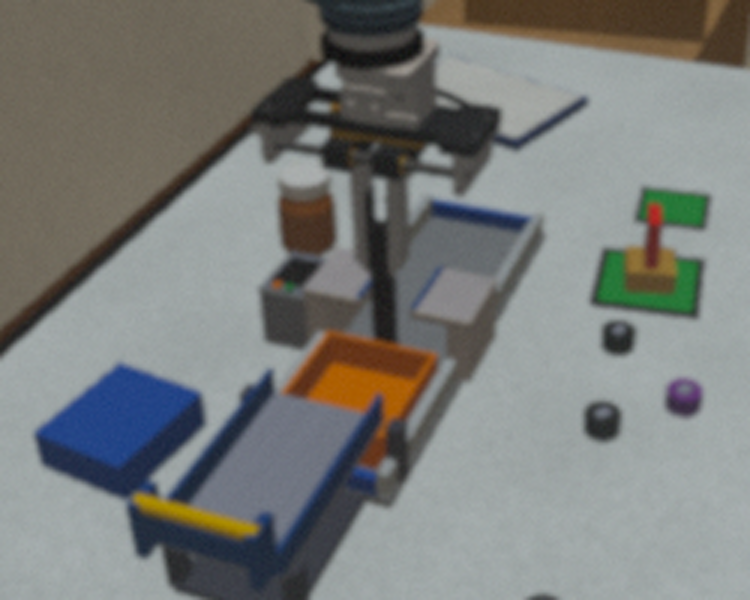

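Boat goes through the tunnel cleanly. Now pushing it slowly onto the dock stop, watching the force.

jog_arm([
  [0,-0.005,0,0,0,0,1],
  [0,-0.009,0,0,0,0,1],
  [0,-0.012,0,0,0,0,1],
  [0,-0.014,0,0,0,0,1],
  [0,-0.016,0,0,0,0,1],
  [0,-0.018,0,0,0,0,1],
  [0,-0.019,0,0,0,0,1],
  [0,-0.019,0,0,0,0,1],
])

```text
time_s: 14.6
position: [0.6196, -0.0304, 0.1099]
tcp_rot: [[1.0, 0.007, -0.003], [0.007, -1.0, 0.003], [-0.003, -0.003, -1.0]]
ft_force: [-0.2, 0.0, -4.1]
grip_width: 0.0158
```

jog_arm([
  [0,-0.001,0.001,0,0,0,1],
  [0,-0.002,0.001,0,0,0,1],
  [0,-0.003,0.001,0,0,0,1],
  [0,-0.003,0.001,0,0,0,1],
])

```text
time_s: 15.0
position: [0.6202, -0.0296, 0.1101]
tcp_rot: [[1.0, 0.007, -0.002], [0.007, -1.0, -0.001], [-0.002, 0.001, -1.0]]
ft_force: [-2.0, -7.3, -0.4]
grip_width: 0.0161
```

jog_arm([
  [0,-0.001,0.001,0,0,0,-1],
  [0,-0.001,0.001,0,0,0,-1],
  [0,-0.001,0.001,0,0,0,-1],
  [0,-0.001,0.001,0,0,0,-1],
  [0,-0.001,0.001,0,0,0,-1],
  [0,-0.001,0.001,0,0,0,-1],
  [0,-0.001,-0.02,0,0,0,-1],
  [0,-0.001,-0.06,0,0,0,-1],
  [0,-0.001,-0.1,0,0,0,-1],
  [0,-0.001,-0.12,0,0,0,-1],
  [0,-0.001,-0.12,0,0,0,-1],
])

```text
time_s: 16.1
position: [0.6221, -0.0271, 0.2333]
tcp_rot: [[1.0, 0.007, 0.004], [0.007, -1.0, 0.002], [0.004, -0.002, -1.0]]
ft_force: [0.7, 1.2, 0.3]
grip_width: 0.094
```

```bash
python3 -c "
from h import *
f=grab('side','8');crop(f,100,100,350,300,'s8.png',3)
f=grab('top','8')
g=f
for b in blobs(f,(0,0,0),(179,255,60),20):
  if b[1]<80: print(b[:3],onz('top',b[0],.018))
f=grab('side','8b')
for b in blobs(f,(0,0,0),(179,255,60),20):
  if b[1]<200: print(b[:3],onz('side',b[0],.009))
plan((.4457,-.157,.15),0)"
```

```text
([312.6, 116.0], 36, [309, 110, 10, 10]) [ 0.75892756 -0.20609222  0.018     ]
([432.1, 129.1], 43, [423, 112, 19, 37]) [ 0.73392192 -0.54357909  0.018     ]
([13.8, 119.0], 21, [11, 115, 6, 8]) [0.73301423 0.64895902 0.018     ]
([235.0, 185.0], 49, [224, 179, 18, 14]) [0.56017907 0.00242279 0.018     ]
([429.6, 347.2], 70, [426, 338, 8, 20]) [ 0.13728511 -0.53501087  0.018     ]
([201.1, 127.8], 121, [198, 115, 16, 31]) [ 0.93955265 -0.54147262  0.009     ]
([198.8, 190.2], 68, [193, 187, 13, 8]) [ 0.75754349 -0.1562518   0.009     ]
([195.0, 206.7], 86, [189, 199, 13, 16]) [ 0.73097835 -0.07996232  0.009     ]
([305.5, 213.2], 47, [302, 209, 9, 8]) [ 0.44493891 -0.15210893  0.009     ]
([173.5, 248.5], 117, [159, 228, 31, 39]) [0.70194044 0.08822512 0.009     ]
([300.3, 241.5], 60, [296, 237, 10, 9]) [ 0.42923659 -0.03707728  0.009     ]
([232.5, 249.6], 72, [229, 243, 7, 17]) [0.5706035  0.04464826 0.009     ]
([280.3, 308.3], 96, [275, 300, 12, 14]) [0.41554884 0.17280888 0.009     ]
([485.4, 334.2], 28, [476, 329, 21, 11]) [0.03760482 0.10371134 0.009     ]
t 16.25 pos [ 0.619  -0.0265  0.2269] F [-0.4  0.6  0.3] w 0.0937 j6 -13.4 shift [-0.1737  0.1296  0.0775] rv [-0.0041  0.0064  0.007 ]
```

View pics/s8.png

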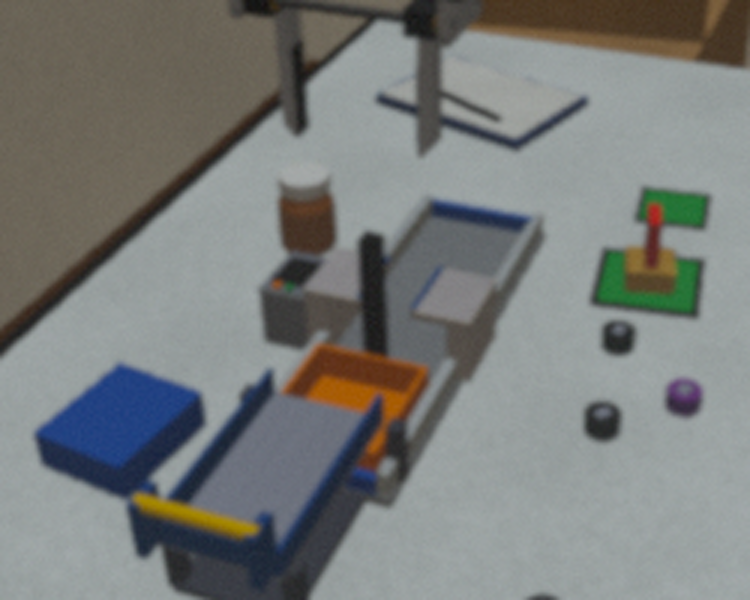

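View pics/top_8.png

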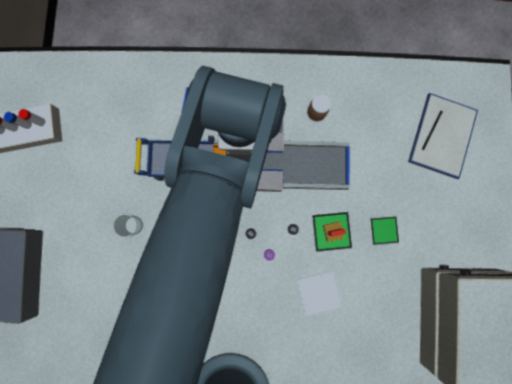

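Boat docked: post at y=-0.030, as expected. Now the pucks, with the jaws along y.

```bash
python3 -c "
from h import *
plan((.4457,-.157,.12),90)"
```

```text
t 16.25 pos [ 0.619  -0.0265  0.2269] F [-0.4  0.6  0.3] w 0.0937 j6 -13.4 shift [-0.1735  0.1297  0.1075] rv [-0.0083  0.0018 -1.5638]
```

jog_arm([
  [-0.03,0.02,0,-0.001,0,-0.15,-1],
  [-0.07,0.05,0,-0.002,0,-0.3,-1],
  [-0.11,0.08,0.02,-0.003,0,-0.45,-1],
  [-0.145,0.11,0.05,-0.004,0,-0.6,-1],
  [-0.1735,0.1297,0.08,-0.005,0.001,-0.75,-1],
  [-0.1735,0.1297,0.1,-0.006,0.001,-0.9,-1],
  [-0.1735,0.1297,0.1075,-0.007,0.001,-1.05,-1],
  [-0.1735,0.1297,0.1075,-0.008,0.0018,-1.2,-1],
  [-0.1735,0.1297,0.1075,-0.0083,0.0018,-1.35,-1],
  [-0.1735,0.1297,0.1075,-0.0083,0.0018,-1.5,-1],
  [-0.1735,0.1297,0.1075,-0.0083,0.0018,-1.564,-1],
  [-0.1735,0.1297,0.1075,-0.0083,0.0018,-1.564,-1],
  [-0.1735,0.1297,0.1075,-0.0083,0.0018,-1.564,-1],
  [-0.1735,0.1297,0.1075,-0.0083,0.0018,-1.564,-1],
])

```text
time_s: 17.65
position: [0.4465, -0.1569, 0.1208]
tcp_rot: [[0.001, 1.0, 0.002], [1.0, -0.001, 0.0], [0.0, 0.002, -1.0]]
ft_force: [0.1, -0.5, 0.1]
grip_width: 0.094
```

```bash
python3 -c "
from h import *
f=grab('side','9');crop(f,200,100,450,300,'s9.png',3)
plan((.4457,-.157,.004),90)
for b in blobs(f,(0,0,0),(179,255,60),20):
  if b[1]<200 and b[0][0]>240: print(b[:3],onz('side',b[0],.009))
"
```

```text
t 17.7 pos [ 0.4467 -0.157   0.121 ] F [0.3 0.3 0. ] w 0.0942 j6 -123.2 shift [ 1.00e-04 -1.20e-03  1.17e-01] rv [ 0.0021  0.0001 -0.0007]
([313.2, 161.8], 51, [310, 158, 7, 9]) [ 0.48813669 -0.42913665  0.009     ]
([305.5, 213.3], 46, [302, 209, 9, 8]) [ 0.44483274 -0.15167929  0.009     ]
([300.2, 241.5], 59, [296, 237, 10, 9]) [ 0.42946154 -0.03699631  0.009     ]
([280.4, 308.3], 95, [275, 300, 12, 14]) [0.41536288 0.17274189 0.009     ]
([481.7, 332.2], 26, [471, 326, 22, 12]) [0.04375191 0.10111977 0.009     ]
```

View pics/s9.png

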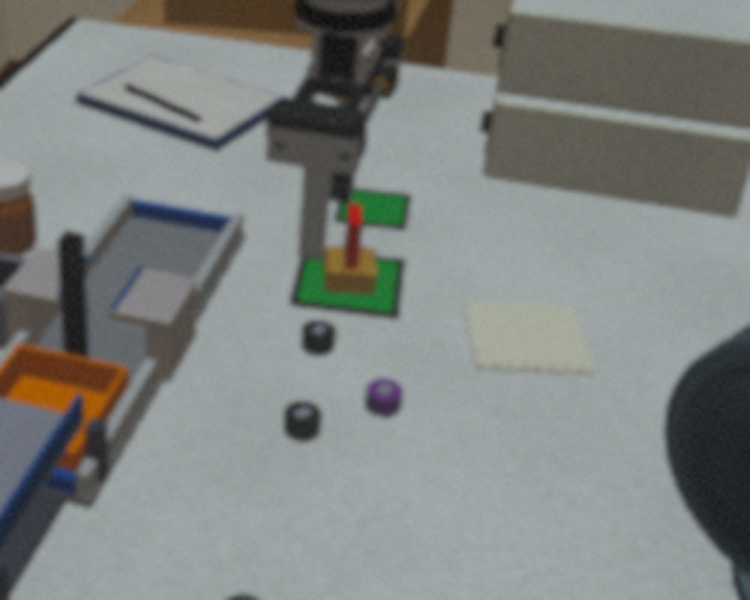

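jog_arm([
  [0,-0.0012,0.02,0.002,0,0,-0.4],
  [0,-0.0012,0.045,0.002,0,0,-0.4],
  [0,-0.0012,0.07,0.002,0,0,-0.4],
  [0,-0.0012,0.09,0.002,0,0,-0.4],
  [0,-0.0012,0.105,0.002,0,0,-0.4],
  [0,-0.0012,0.113,0.002,0,0,-0.4],
  [0,-0.0012,0.117,0.002,0,0,-0.4],
  [0,-0.0012,0.117,0.002,0,0,-0.4],
  [0,-0.0012,0.117,0.002,0,0,1],
  [0,-0.0012,0.117,0.002,0,0,1],
  [0,-0.0012,0.117,0.002,0,0,1],
  [0,-0.0012,0.117,0.002,0,0,1],
  [0,-0.0012,0.117,0.002,0,0,1],
  [0,-0.0012,0.117,0.002,0,0,1],
  [0,-0.0012,0.117,0.002,0,0,1],
  [0,-0.0012,0.117,0.002,0,0,1],
  [0,-0.0012,0.117,0.002,0,0,1],
  [0,-0.0012,0.1,0.002,0,0,1],
  [0,-0.0012,0.09,0.002,0,0,1],
  [0,-0.0012,0.09,0.002,0,0,1],
])

```text
time_s: 19.7
position: [0.4471, -0.158, 0.0329]
tcp_rot: [[-0.0, 1.0, 0.004], [1.0, 0.0, -0.003], [-0.003, 0.004, -1.0]]
ft_force: [0.6, -0.6, -0.1]
grip_width: 0.0296
```

```bash
python3 -c "
from h import *
plan((.600,.175,.18),90)
f=grab('side','10');crop(f,250,150,400,270,'s10.png',5)
"
```

```text
t 19.7 pos [ 0.4471 -0.158   0.0329] F [ 0.6 -0.6 -0.1] w 0.0296 j6 -123.2 shift [ 0.3326  0.1535 -0.1474] rv [0.0037 0.0025 0.0003]
```

View pics/s10.png

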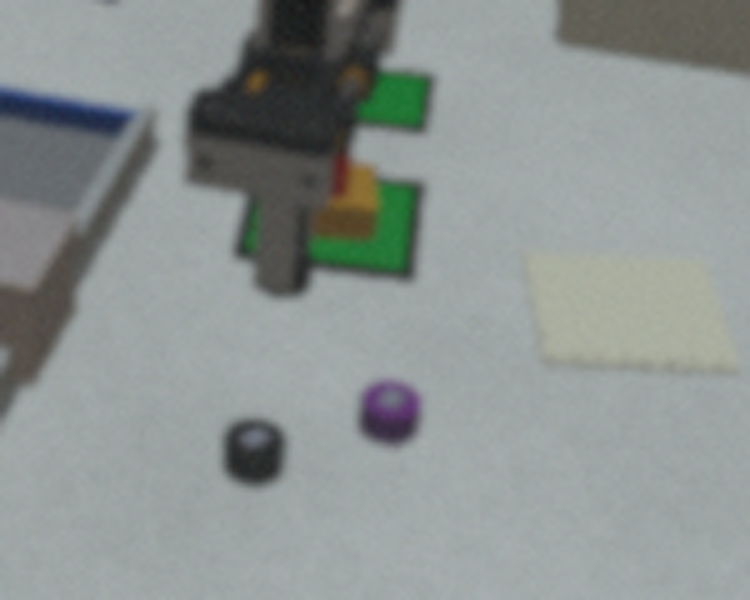

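jog_arm([
  [0,0,-0.04,0,0,0,1],
  [0,0,-0.08,0,0,0,1],
  [0.02,0.01,-0.12,0.001,0.001,0,1],
  [0.05,0.023,-0.1474,0.002,0.002,0,1],
  [0.08,0.037,-0.1474,0.003,0.002,0,1],
  [0.11,0.051,-0.1474,0.0037,0.0025,0,1],
  [0.14,0.065,-0.1474,0.0037,0.0025,0,1],
  [0.17,0.078,-0.1474,0.0037,0.0025,0,1],
  [0.2,0.092,-0.1474,0.0037,0.0025,0,1],
  [0.23,0.106,-0.1474,0.0037,0.0025,0,1],
  [0.26,0.12,-0.1474,0.0037,0.0025,0,1],
  [0.29,0.134,-0.1474,0.0037,0.0025,0,1],
  [0.315,0.145,-0.1474,0.0037,0.0025,0,1],
  [0.3326,0.1535,-0.1474,0.0037,0.0025,0,1],
  [0.3326,0.1535,-0.1474,0.0037,0.0025,0,1],
  [0.3326,0.1535,-0.1474,0.0037,0.0025,0,1],
  [0.3326,0.1535,-0.1474,0.0037,0.0025,0,1],
])

```text
time_s: 21.45
position: [0.5989, 0.1745, 0.1783]
tcp_rot: [[0.001, 1.0, -0.004], [1.0, -0.001, 0.001], [0.001, -0.004, -1.0]]
ft_force: [-1.2, 0.2, 0.1]
grip_width: 0.0292
```

```bash
python3 -c "
from h import *
plan((.600,.175,.061),90)
f=grab('side','11');crop(f,100,130,350,330,'s11.png',3)
"
```

```text
t 21.45 pos [0.5989 0.1745 0.1783] F [-1.2  0.2  0.1] w 0.0292 j6 -84.2 shift [0.0003 0.0016 0.1173] rv [-0.0038 -0.0015 -0.0006]
```

View pics/s11.png

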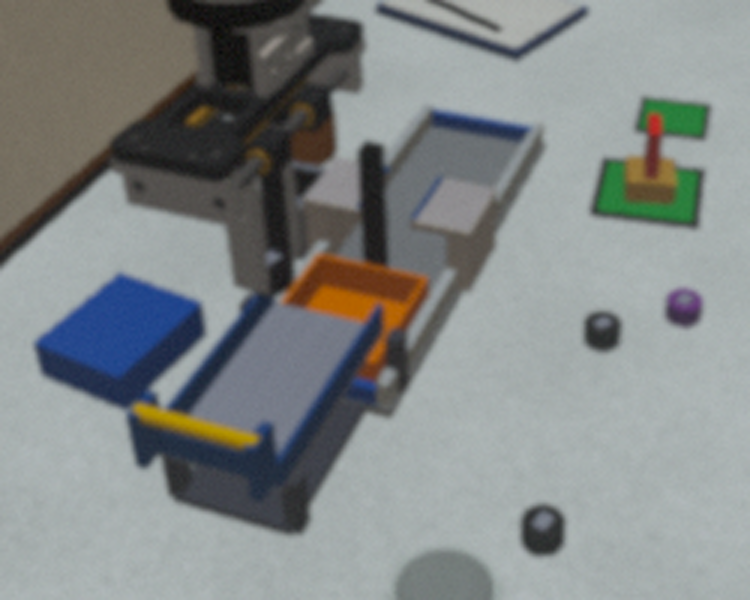

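jog_arm([
  [0,0.001,0.02,-0.003,0,0,1],
  [0,0.001,0.05,-0.003,0,0,1],
  [0,0.001,0.075,-0.003,0,0,1],
  [0,0.001,0.095,-0.003,0,0,1],
  [0,0.001,0.107,-0.003,0,0,1],
  [0,0.001,0.113,-0.003,0,0,1],
  [0,0.001,0.116,-0.003,0,0,1],
  [0,0.001,0.116,-0.003,0,0,1],
  [0,0.001,0.116,-0.003,0,0,1],
])

```text
time_s: 22.4
position: [0.6008, 0.1757, 0.064]
tcp_rot: [[-0.0, 1.0, 0.002], [1.0, 0.0, 0.002], [0.002, 0.002, -1.0]]
ft_force: [0.2, -0.6, -1.1]
grip_width: 0.0292
```

jog_arm([
  [0,0,0.002,0,0,0,1],
  [0,0,0.003,0,0,0,1],
  [0,0,0.003,0,0,0,1],
  [0,0,0.003,0,0,0,0.1],
  [0,0,0.003,0,0,0,0.1],
  [0,0,0.003,0,0,0,0.1],
  [0,0,0.003,0,0,0,0.1],
  [0,0,-0.02,0,0,0,0.1],
  [0,0,-0.06,0,0,0,0.1],
  [0,0,-0.1,0,0,0,-0.4],
  [0,0,-0.12,0,0,0,-0.4],
  [0,0,-0.12,0,0,0,-0.4],
])

```text
time_s: 23.6
position: [0.6024, 0.1757, 0.1872]
tcp_rot: [[-0.0, 1.0, 0.008], [1.0, 0.0, 0.003], [0.003, 0.008, -1.0]]
ft_force: [0.3, -1.1, -0.1]
grip_width: 0.0627
```

```bash
python3 -c "
from h import *
f=grab('side','12');crop(f,100,130,350,330,'s12.png',3)
for b in blobs(f,(0,0,0),(179,255,60),20):
  if b[1]<200 and b[0][0]>240: print(b[:3],onz('side',b[0],.009))
plan((.4312,-.044,.12),90)
"
```

```text
([300.1, 241.8], 53, [296, 238, 10, 8]) [ 0.42941046 -0.03584999  0.009     ]
([280.3, 308.4], 90, [275, 300, 12, 14]) [0.41547608 0.17304892 0.009     ]
t 23.65 pos [0.6009 0.1755 0.1843] F [-0.2  0.3 -0.6] w 0.0648 j6 -84.2 shift [-0.2196 -0.1699  0.0633] rv [ 0.0033 -0.0021  0.0002]
```

View pics/s12.png

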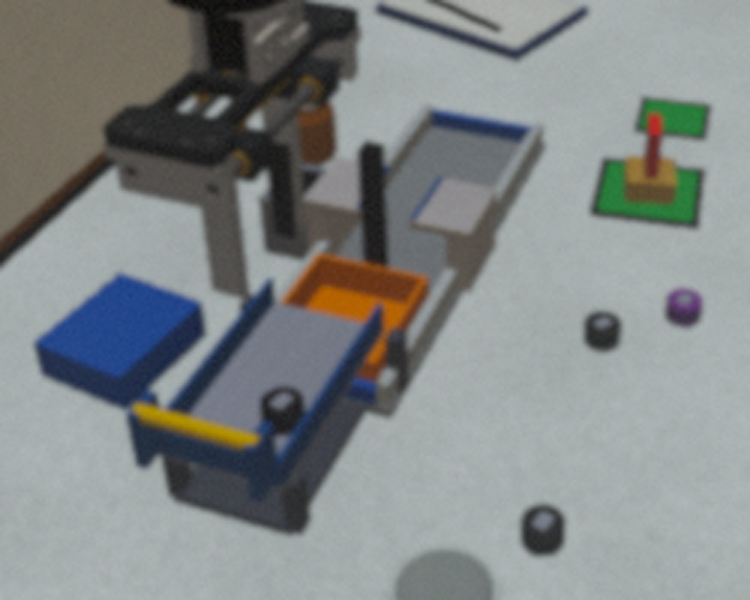

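jog_arm([
  [-0.02,-0.016,0,0.0033,-0.002,0,-0.4],
  [-0.05,-0.039,0,0.0033,-0.002,0,-0.4],
  [-0.085,-0.066,0,0.0033,-0.002,0,-0.4],
  [-0.12,-0.093,0,0.0033,-0.002,0,-0.4],
  [-0.155,-0.12,0.02,0.0033,-0.002,0,-0.4],
  [-0.185,-0.145,0.04,0.0033,-0.002,0,-0.4],
  [-0.208,-0.162,0.06,0.0033,-0.002,0,-0.4],
  [-0.2196,-0.1699,0.0633,0.0033,-0.002,0,-0.4],
  [-0.2196,-0.1699,0.0633,0.0033,-0.002,0,-0.4],
  [-0.2196,-0.1699,0.0633,0.0033,-0.002,0,-0.4],
  [-0.2196,-0.1699,0.0633,0.0033,-0.002,0,-0.4],
])

```text
time_s: 24.75
position: [0.4306, -0.0436, 0.1191]
tcp_rot: [[-0.001, 1.0, -0.003], [1.0, 0.001, -0.0], [-0.0, -0.003, -1.0]]
ft_force: [-0.0, 0.6, 0.1]
grip_width: 0.0657
```

```bash
python3 -c "
from h import *
plan((.4312,-.044,.004),90)
f=grab('side','13')
for b in blobs(f,(0,0,0),(179,255,60),20):
  if b[1]<200 and b[0][0]>240: print(b[:3],onz('side',b[0],.009))
"
```

```text
t 24.75 pos [ 0.4306 -0.0436  0.1191] F [-0.   0.6  0.1] w 0.0657 j6 -110.9 shift [-0.0004  0.001   0.1151] rv [-0.0031  0.      0.0011]
([509.0, 186.7], 27, [506, 179, 6, 16]) [-0.08318048 -0.47936186  0.009     ]
([308.1, 189.8], 41, [306, 186, 5, 9]) [ 0.46497866 -0.26404225  0.009     ]
([503.9, 203.2], 31, [499, 201, 13, 6]) [-0.05659586 -0.38096664  0.009     ]
([300.2, 241.8], 55, [296, 238, 10, 8]) [ 0.42918573 -0.03593088  0.009     ]
([280.4, 308.3], 93, [275, 300, 12, 14]) [0.41536288 0.17274189 0.009     ]
```

jog_arm([
  [0,0.001,0.02,-0.003,0,0,-0.4],
  [0,0.001,0.045,-0.003,0,0,-0.4],
  [0,0.001,0.07,-0.003,0,0,-0.4],
  [0,0.001,0.09,-0.003,0,0,-0.4],
  [0,0.001,0.105,-0.003,0,0,-0.4],
  [0,0.001,0.112,-0.003,0,0,-0.4],
  [0,0.001,0.115,-0.003,0,0,-0.4],
  [0,0.001,0.115,-0.003,0,0,-0.4],
  [0,0.001,0.115,-0.003,0,0,1],
  [0,0.001,0.115,-0.003,0,0,1],
  [0,0.001,0.115,-0.003,0,0,1],
  [0,0.001,0.115,-0.003,0,0,1],
  [0,0.001,0.115,-0.003,0,0,1],
  [0,0.001,0.115,-0.003,0,0,1],
  [0,0.001,0.115,-0.003,0,0,1],
  [0,0.001,0.115,-0.003,0,0,1],
  [0,0.001,0.115,-0.003,0,0,1],
  [0,0.001,0.095,-0.003,0,0,1],
  [0,0.001,0.085,-0.003,0,0,1],
  [0,0.001,0.085,-0.003,0,0,1],
])

```text
time_s: 26.8
position: [0.4322, -0.0446, 0.0354]
tcp_rot: [[-0.0, 1.0, 0.003], [1.0, 0.0, -0.001], [-0.001, 0.003, -1.0]]
ft_force: [-0.5, -0.2, -0.3]
grip_width: 0.0291
```

```bash
python3 -c "
from h import *
plan((.642,.14,.18),90)
"
```

```text
t 26.8 pos [ 0.4322 -0.0446  0.0354] F [-0.5 -0.2 -0.3] w 0.0291 j6 -110.9 shift [ 0.1843  0.2103 -0.1442] rv [0.0032 0.0015 0.0003]
```

jog_arm([
  [0,0,-0.04,0,0,0,1],
  [0,0,-0.08,0,0,0,1],
  [0.01,0.012,-0.12,0.001,0.001,0,1],
  [0.03,0.034,-0.1442,0.003,0.001,0,1],
  [0.05,0.057,-0.1442,0.003,0.001,0,1],
  [0.072,0.082,-0.1442,0.003,0.001,0,1],
  [0.094,0.107,-0.1442,0.003,0.001,0,1],
  [0.116,0.132,-0.1442,0.003,0.001,0,1],
  [0.138,0.157,-0.1442,0.003,0.001,0,1],
  [0.158,0.18,-0.1442,0.003,0.001,0,1],
  [0.175,0.2,-0.1442,0.003,0.001,0,1],
  [0.1843,0.2103,-0.1442,0.003,0.001,0,1],
  [0.1843,0.2103,-0.1442,0.003,0.001,0,1],
  [0.1843,0.2103,-0.1442,0.003,0.001,0,1],
  [0.1843,0.2103,-0.1442,0.003,0.001,0,1],
])

```text
time_s: 28.3
position: [0.6405, 0.1397, 0.1777]
tcp_rot: [[0.0, 1.0, -0.004], [1.0, -0.0, 0.001], [0.001, -0.004, -1.0]]
ft_force: [-0.2, -0.6, -0.7]
grip_width: 0.0293
```

```bash
python3 -c "
from h import *
f=grab('side','14');crop(f,100,130,350,330,'s14.png',3)
plan((.642,.14,.061),90)
"
```

```text
t 28.35 pos [0.6406 0.1396 0.178 ] F [ 0.5 -0.3 -0. ] w 0.0292 j6 -87.6 shift [0.0003 0.0018 0.117 ] rv [-0.0037 -0.0007 -0.0005]
```

View pics/s14.png

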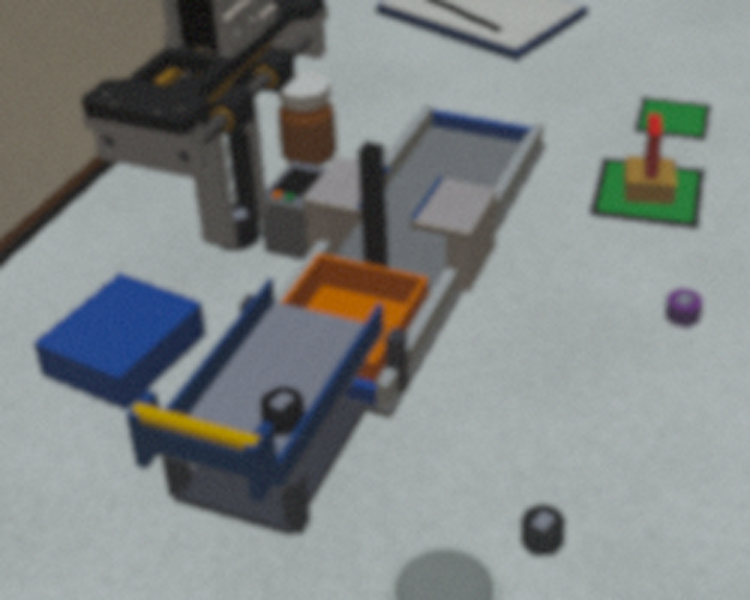

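jog_arm([
  [0,0.001,0.02,-0.003,0,0,1],
  [0,0.001,0.05,-0.003,0,0,1],
  [0,0.001,0.075,-0.003,0,0,1],
  [0,0.001,0.095,-0.003,0,0,1],
  [0,0.001,0.107,-0.003,0,0,1],
  [0,0.001,0.113,-0.003,0,0,1],
  [0,0.001,0.117,-0.003,0,0,1],
  [0,0.001,0.119,-0.003,0,0,1],
  [0,0.001,0.119,-0.003,0,0,1],
  [0,0.001,0.119,-0.003,0,0,0.1],
  [0,0.001,0.119,-0.003,0,0,0.1],
  [0,0.001,0.119,-0.003,0,0,0.1],
  [0,0.001,0.119,-0.003,0,0,0.1],
  [0,0.001,0.1,-0.003,0,0,0.1],
  [0,0.001,0.06,-0.003,0,0,0.1],
  [0,0.001,0.03,-0.003,0,0,-0.4],
  [0,0.001,0,-0.003,0,0,-0.4],
  [0,0.001,0,-0.003,0,0,-0.4],
])

```text
time_s: 30.15
position: [0.6452, 0.1404, 0.1841]
tcp_rot: [[-0.0, 1.0, 0.01], [1.0, 0.0, 0.001], [0.001, 0.01, -1.0]]
ft_force: [-0.1, -0.3, 0.3]
grip_width: 0.0627
```

```bash
python3 -c "
from h import *
f=grab('side','15');crop(f,100,130,350,330,'s15.png',3)
for b in blobs(f,(0,0,0),(179,255,60),20):
  if b[1]<200 and b[0][0]>240: print(b[:3],onz('side',b[0],.009))
plan((.4169,.165,.12),90)
"
```

```text
([280.4, 308.4], 90, [275, 300, 12, 14]) [0.41529017 0.17298196 0.009     ]
t 30.2 pos [0.6437 0.1403 0.181 ] F [ 0.5 -0.4 -0.2] w 0.0648 j6 -87.6 shift [ 0.0247 -0.2271  0.0599] rv [ 0.005  -0.001   0.0003]
```

View pics/s15.png

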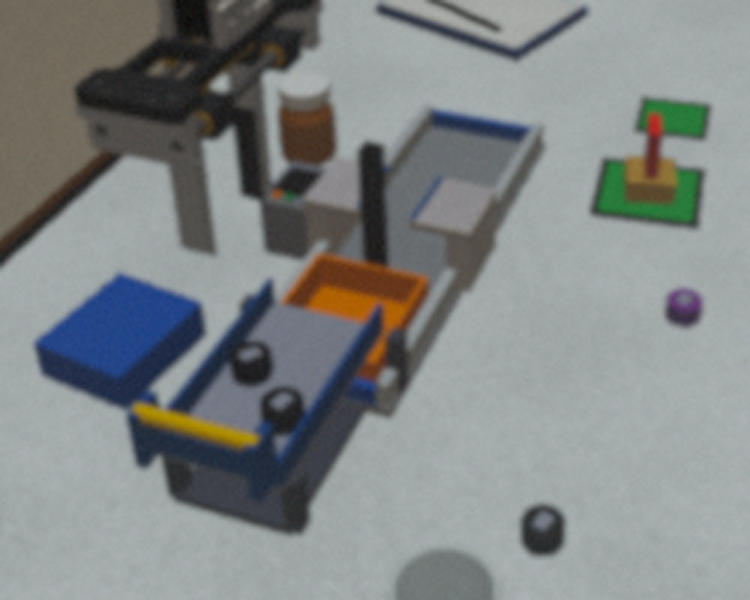

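jog_arm([
  [0.002,-0.02,0,0.005,-0.001,0,-0.4],
  [0.006,-0.055,0,0.005,-0.001,0,-0.4],
  [0.01,-0.09,0,0.005,-0.001,0,-0.4],
  [0.014,-0.125,0,0.005,-0.001,0,-0.4],
  [0.018,-0.16,0.02,0.005,-0.001,0,-0.4],
  [0.021,-0.195,0.04,0.005,-0.001,0,-0.4],
  [0.024,-0.218,0.055,0.005,-0.001,0,-0.4],
  [0.0247,-0.2271,0.0599,0.005,-0.001,0,-0.4],
  [0.0247,-0.2271,0.0599,0.005,-0.001,0,-0.4],
  [0.0247,-0.2271,0.0599,0.005,-0.001,0,-0.4],
  [0.0247,-0.2271,0.0599,0.005,-0.001,0,-0.4],
])

```text
time_s: 31.3
position: [0.4168, 0.1649, 0.1194]
tcp_rot: [[0.0, 1.0, -0.003], [1.0, -0.0, -0.0], [-0.0, -0.003, -1.0]]
ft_force: [-1.0, -0.8, 0.4]
grip_width: 0.066
```

```bash
python3 -c "
from h import *
plan((.4169,.165,.004),90)
f=grab('side','16')
for b in blobs(f,(0,0,0),(179,255,60),20):
  if b[1]<200 and b[0][0]>240: print(b[:3],onz('side',b[0],.009))
"
```

```text
t 31.3 pos [0.4168 0.1649 0.1194] F [-1.  -0.8  0.4] w 0.066 j6 -83.0 shift [0.0002 0.0005 0.1154] rv [-0.0031  0.     -0.0003]
([470.9, 1.6], 27, [467, 0, 11, 6]) [-0.27641854 -4.25960722  0.009     ]
([508.8, 133.9], 23, [505, 130, 7, 9]) [-0.13932729 -0.87909152  0.009     ]
([280.6, 309.1], 77, [275, 304, 12, 10]) [0.41441105 0.17452527 0.009     ]
```

jog_arm([
  [0,0.001,0.02,-0.003,0,0,-0.4],
  [0,0.001,0.045,-0.003,0,0,-0.4],
  [0,0.001,0.07,-0.003,0,0,-0.4],
  [0,0.001,0.09,-0.003,0,0,-0.4],
  [0,0.001,0.105,-0.003,0,0,-0.4],
  [0,0.001,0.112,-0.003,0,0,-0.4],
  [0,0.001,0.115,-0.003,0,0,-0.4],
  [0,0.001,0.115,-0.003,0,0,-0.4],
  [0,0.001,0.115,-0.003,0,0,1],
  [0,0.001,0.115,-0.003,0,0,1],
  [0,0.001,0.115,-0.003,0,0,1],
  [0,0.001,0.115,-0.003,0,0,1],
  [0,0.001,0.115,-0.003,0,0,1],
  [0,0.001,0.115,-0.003,0,0,1],
  [0,0.001,0.115,-0.003,0,0,1],
  [0,0.001,0.115,-0.003,0,0,1],
  [0,0.001,0.115,-0.003,0,0,1],
  [0,0.001,0.095,-0.003,0,0,1],
  [0,0.001,0.085,-0.003,0,0,1],
  [0,0.001,0.085,-0.003,0,0,1],
])

```text
time_s: 33.35
position: [0.4169, 0.1651, 0.0347]
tcp_rot: [[-0.0, 1.0, 0.001], [1.0, 0.0, 0.0], [0.0, 0.001, -1.0]]
ft_force: [-0.4, 0.3, 1.2]
grip_width: 0.0293
```

```bash
python3 -c "
from h import *
plan((.602,.105,.18),90)
"
```

```text
t 33.35 pos [0.4169 0.1651 0.0347] F [-0.4  0.3  1.2] w 0.0293 j6 -83.0 shift [-0.0601  0.1852 -0.1451] rv [ 0.0013 -0.0001  0.0003]
```

jog_arm([
  [0,0,-0.04,0,0,0,1],
  [0,0,-0.08,0,0,0,1],
  [-0.004,0.012,-0.12,0.001,0,0,1],
  [-0.011,0.034,-0.1451,0.001,0,0,1],
  [-0.018,0.057,-0.1451,0.001,0,0,1],
  [-0.026,0.082,-0.1451,0.001,0,0,1],
  [-0.034,0.107,-0.1451,0.001,0,0,1],
  [-0.043,0.132,-0.1451,0.001,0,0,1],
  [-0.051,0.157,-0.1451,0.001,0,0,1],
  [-0.058,0.178,-0.1451,0.001,0,0,1],
  [-0.0601,0.1852,-0.1451,0.001,0,0,1],
  [-0.0601,0.1852,-0.1451,0.001,0,0,1],
  [-0.0601,0.1852,-0.1451,0.001,0,0,1],
  [-0.0601,0.1852,-0.1451,0.001,0,0,1],
])

```text
time_s: 34.75
position: [0.6003, 0.1054, 0.178]
tcp_rot: [[-0.001, 1.0, -0.004], [1.0, 0.001, -0.0], [-0.0, -0.004, -1.0]]
ft_force: [0.1, -0.1, 0.8]
grip_width: 0.0292
```

```bash
python3 -c "
from h import *
f=grab('side','17');crop(f,100,130,350,330,'s17.png',3)
plan((.602,.105,.061),90)
"
```

```text
t 34.8 pos [0.6004 0.1054 0.1781] F [-0.3 -0.9  0. ] w 0.0294 j6 -90.7 shift [-0.0004  0.002   0.1171] rv [-0.0033  0.0001  0.0008]
```

View pics/s17.png

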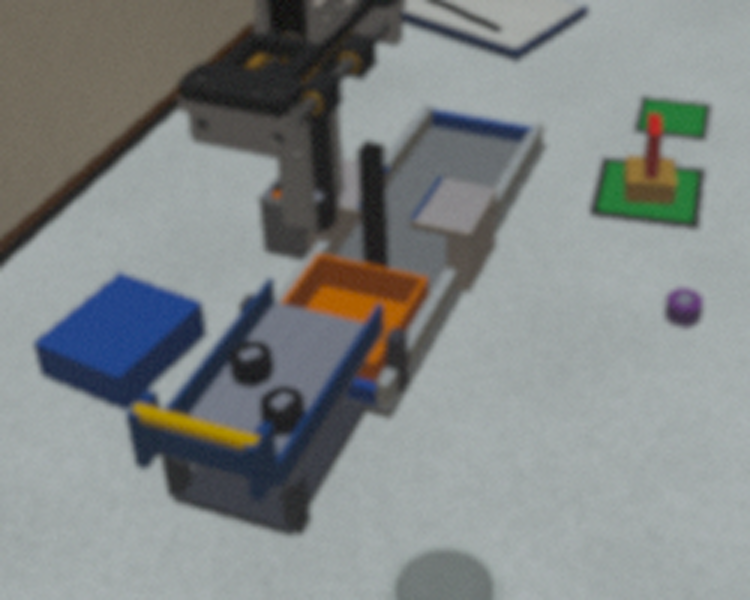

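jog_arm([
  [0,0.001,0.02,-0.003,0,0,1],
  [0,0.001,0.05,-0.003,0,0,1],
  [0,0.001,0.075,-0.003,0,0,1],
  [0,0.001,0.095,-0.003,0,0,1],
  [0,0.001,0.107,-0.003,0,0,1],
  [0,0.001,0.113,-0.003,0,0,1],
  [0,0.001,0.117,-0.003,0,0,1],
  [0,0.001,0.119,-0.003,0,0,1],
  [0,0.001,0.119,-0.003,0,0,1],
  [0,0.001,0.119,-0.003,0,0,0.1],
  [0,0.001,0.119,-0.003,0,0,0.1],
  [0,0.001,0.119,-0.003,0,0,0.1],
  [0,0.001,0.119,-0.003,0,0,0.1],
  [0,0.001,0.1,-0.003,0,0,0.1],
  [0,0.001,0.06,-0.003,0,0,0.1],
  [0,0.001,0.03,-0.003,0,0,0.1],
  [0,0.001,0,-0.003,0,0,0.1],
  [0,0.001,0,-0.003,0,0,0.1],
])

```text
time_s: 36.6
position: [0.6052, 0.1049, 0.1837]
tcp_rot: [[-0.0, 1.0, 0.01], [1.0, 0.0, -0.0], [-0.0, 0.01, -1.0]]
ft_force: [0.5, 1.1, 0.5]
grip_width: 0.0427
```

```bash
python3 -c "
from h import *
f=grab('side','18');crop(f,100,130,350,330,'s18.png',3)
plan((.620,.244,.18),90)
"
```

```text
t 36.65 pos [0.6037 0.1049 0.1806] F [ 0.1  0.3 -0.8] w 0.0423 j6 -90.7 shift [0.1391 0.0164 0.0007] rv [0.0049 0.0003 0.0003]
```

View pics/s18.png

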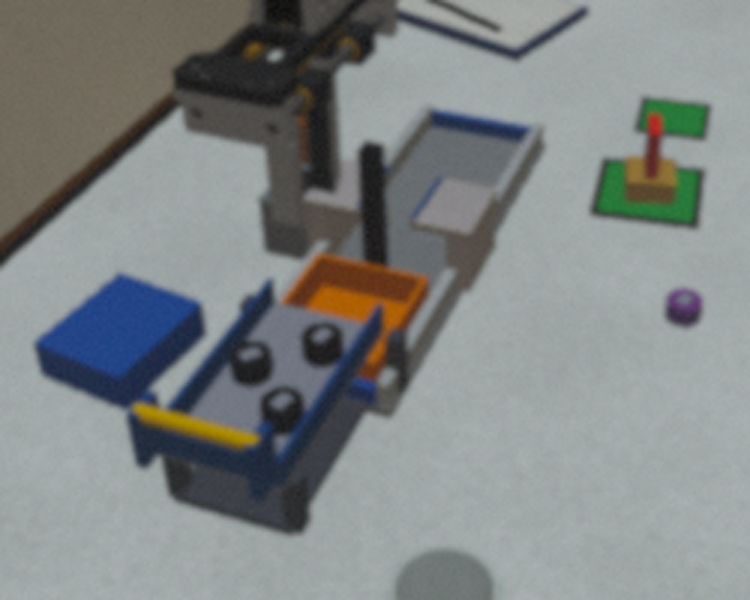

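All three pucks lie on the tray. Next: take the bar with the jaws straddling it along y.

jog_arm([
  [0.02,0.003,0,0.005,0,0,0.1],
  [0.05,0.006,0,0.005,0,0,0.1],
  [0.08,0.01,0,0.005,0,0,0.1],
  [0.11,0.014,0,0.005,0,0,0.1],
  [0.13,0.016,0,0.005,0,0,0.1],
  [0.139,0.0164,0,0.005,0,0,0.1],
  [0.139,0.0164,0,0.005,0,0,0.1],
  [0.139,0.0164,0,0.005,0,0,0.1],
  [0.139,0.0164,0,0.005,0,0,0.1],
])

```text
time_s: 37.55
position: [0.6186, 0.2428, 0.178]
tcp_rot: [[0.001, 1.0, -0.005], [1.0, -0.001, -0.0], [-0.0, -0.005, -1.0]]
ft_force: [0.1, 0.5, -1.1]
grip_width: 0.0419
```

```bash
python3 -c "
from h import *
f=grab('side','19');crop(f,100,130,350,330,'s19.png',3)
g=grab('top','19')
for b in blobs(f,(20,150,80),(32,255,255),30): print(b[:3]);p=b[0]
print(proj('side',[[.62,.244,.105],[.62,.244,.111]]))
plan((.620,.244,.087),90)
"
```

```text
([163.8, 271.7], 209, [145, 265, 41, 14])
[[165.17743214 272.12639063]
 [164.7805301  269.76999633]]
t 37.65 pos [0.6187 0.243  0.1782] F [-0.8  1.  -0.1] w 0.0421 j6 -78.3 shift [0.0011 0.0018 0.0912] rv [-0.005   0.0003 -0.001 ]
```

View pics/s19.png

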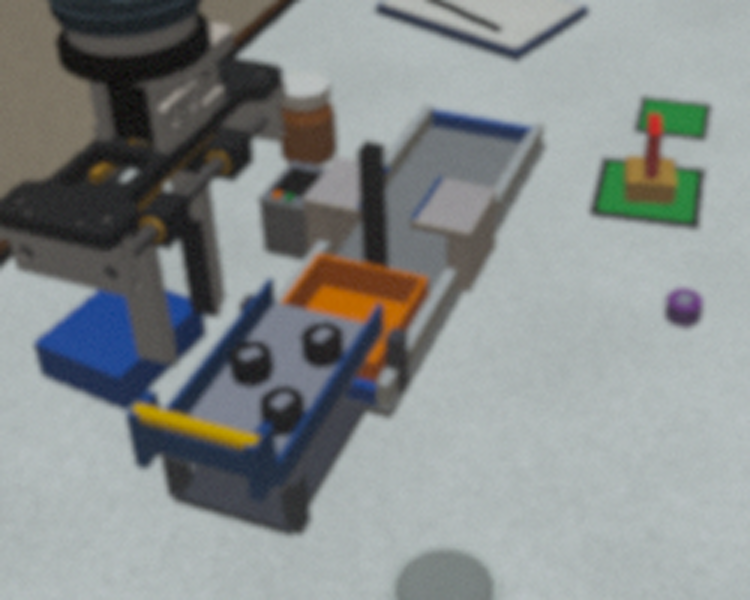

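jog_arm([
  [0.001,0.001,0.02,-0.005,0,0,0.1],
  [0.001,0.001,0.045,-0.005,0,0,0.1],
  [0.001,0.001,0.065,-0.005,0,0,0.1],
  [0.001,0.001,0.08,-0.005,0,0,0.1],
  [0.001,0.001,0.088,-0.005,0,0,0.1],
  [0.001,0.001,0.091,-0.005,0,0,0.1],
  [0.001,0.001,0.091,-0.005,0,0,0.1],
  [0.001,0.001,0.091,-0.005,0,0,1],
  [0.001,0.001,0.091,-0.005,0,0,1],
  [0.001,0.001,0.091,-0.005,0,0,1],
  [0.001,0.001,0.091,-0.005,0,0,1],
  [0.001,0.001,0.091,-0.005,0,0,1],
  [0.001,0.001,0.091,-0.005,0,0,1],
  [0.001,0.001,0.091,-0.005,0,0,1],
])

```text
time_s: 39.05
position: [0.6193, 0.2448, 0.0875]
tcp_rot: [[-0.0, 1.0, 0.0], [1.0, 0.0, -0.0], [-0.0, 0.0, -1.0]]
ft_force: [-0.2, -1.2, 2.3]
grip_width: 0.0108
```

```bash
python3 -c "
from h import *
f=grab('side','20');crop(f,100,130,350,330,'s20.png',3)
plan((.620,.244,.087),90)
y0,z0=.182,.055
for t in np.arange(0,.96,.02):
  print(round(t,2),round(.182*np.cos(t)-.055*np.sin(t)-y0,4),round(-(.182*np.sin(t)+.055*np.cos(t)-z0),4),end=' | ')
"
```

```text
t 39.1 pos [0.6192 0.2448 0.0875] F [-0.1 -0.8  3. ] w 0.0113 j6 -78.2 shift [-0.0008  0.0008  0.0005] rv [0.0003 0.0003 0.0003]
0.0 0.0 -0.0 | 0.02 -0.0011 -0.0036 | 0.04 -0.0023 -0.0072 | 0.06 -0.0036 -0.0108 | 0.08 -0.005 -0.0144 | 0.1 -0.0064 -0.0179 | 0.12 -0.0079 -0.0214 | 0.14 -0.0095 -0.0249 | 0.16 -0.0111 -0.0283 | 0.18 -0.0128 -0.0317 | 0.2 -0.0146 -0.0351 | 0.22 -0.0164 -0.0384 | 0.24 -0.0183 -0.0417 | 0.26 -0.0203 -0.0449 | 0.28 -0.0223 -0.0482 | 0.3 -0.0244 -0.0513 | 0.32 -0.0265 -0.0545 | 0.34 -0.0288 -0.0575 | 0.36 -0.031 -0.0606 | 0.38 -0.0334 -0.0636 | 0.4 -0.0358 -0.0665 | 0.42 -0.0382 -0.0694 | 0.44 -0.0408 -0.0723 | 0.46 -0.0433 -0.0751 | 0.48 -0.046 -0.0778 | 0.5 -0.0486 -0.0805 | 0.52 -0.0514 -0.0832 | 0.54 -0.0542 -0.0857 | 0.56 -0.057 -0.0883 | 0.58 -0.0599 -0.0907 | 0.6 -0.0628 -0.0932 | 0.62 -0.0658 -0.0955 | 0.64 -0.0689 -0.0978 | 0.66 -0.0719 -0.1 | 0.68 -0.0751 -0.1022 | 0.7 -0.0782 -0.1043 | 0.72 -0.0814 -0.1064 | 0.74 -0.0847 -0.1083 | 0.76 -0.088 -0.1102 | 0.78 -0.0913 -0.1121 | 0.8 -0.0947 -0.1139 | 0.82 -0.098 -0.1156 | 0.84 -0.1015 -0.1172 | 0.86 -0.1049 -0.1188 | 0.88 -0.1084 -0.1203 | 0.9 -0.1119 -0.1218 | 0.92 -0.1155 -0.1231 | 0.94 -0.1191 -0.1244 |
```

View pics/s20.png

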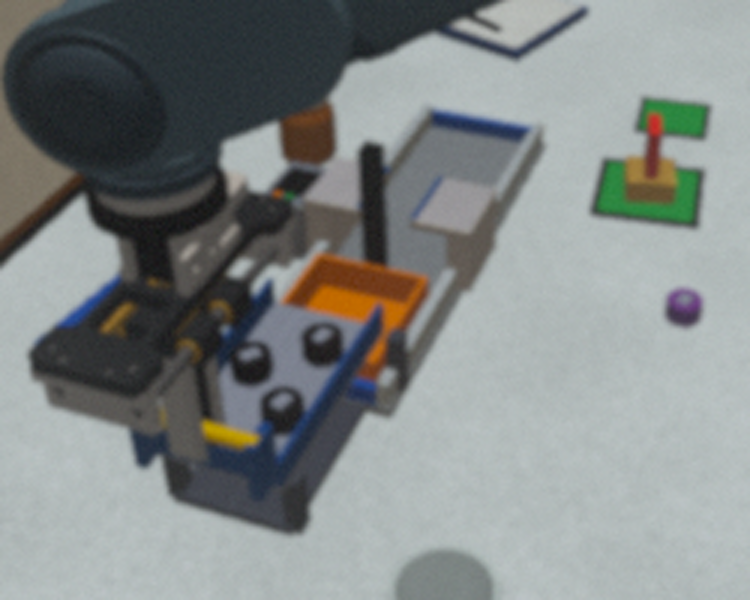

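Bar gripped (11 mm). Raising along the hinge arc to 0.40 rad.

jog_arm([
  [-0.0011,0,-0.0036,0,0,0,1],
  [-0.0023,0,-0.0072,0,0,0,1],
  [-0.0036,0,-0.0108,0,0,0,1],
  [-0.005,0,-0.0144,0,0,0,1],
  [-0.0064,0,-0.0179,0,0,0,1],
  [-0.0079,0,-0.0214,0,0,0,1],
  [-0.0095,0,-0.0249,0,0,0,1],
  [-0.0111,0,-0.0283,0,0,0,1],
  [-0.0128,0,-0.0317,0,0,0,1],
  [-0.0146,0,-0.0351,0,0,0,1],
  [-0.0164,0,-0.0384,0,0,0,1],
  [-0.0183,0,-0.0417,0,0,0,1],
  [-0.0203,0,-0.0449,0,0,0,1],
  [-0.0223,0,-0.0482,0,0,0,1],
  [-0.0244,0,-0.0513,0,0,0,1],
  [-0.0265,0,-0.0545,0,0,0,1],
  [-0.0288,0,-0.0575,0,0,0,1],
  [-0.031,0,-0.0606,0,0,0,1],
  [-0.0334,0,-0.0636,0,0,0,1],
  [-0.0358,0,-0.0665,0,0,0,1],
])

```text
time_s: 41.1
position: [0.6193, 0.2102, 0.1546]
tcp_rot: [[-0.0, 1.0, 0.001], [1.0, 0.0, 0.002], [0.002, 0.001, -1.0]]
ft_force: [3.9, 5.4, -2.8]
grip_width: 0.0109
```

```bash
python3 -c "
from h import *
f=grab('side','21');crop(f,100,130,350,330,'s21.png',3)
plan((.620,.244,.087),90)
"
```

```text
t 41.15 pos [0.6193 0.2098 0.1551] F [ 2.7  4.2 -1.5] w 0.0113 j6 -81.3 shift [0.0341 0.0006 0.0682] rv [ 0.001  -0.002   0.0001]
```

View pics/s21.png

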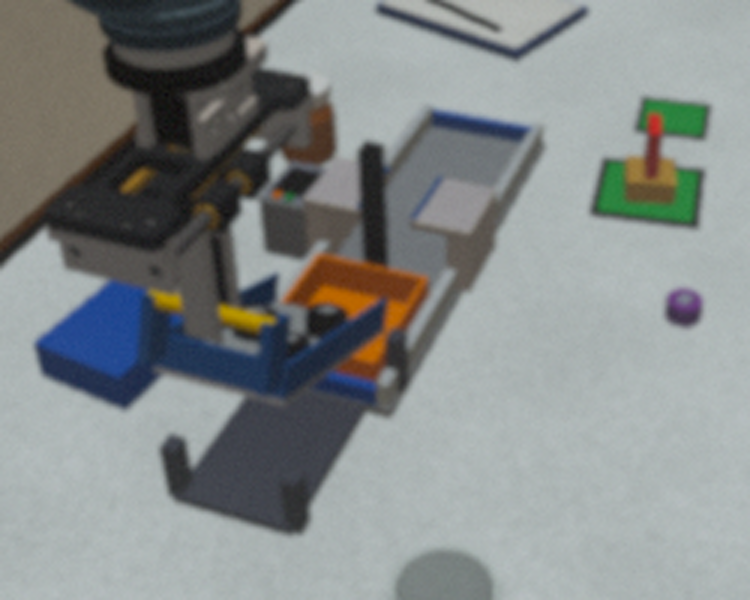

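jog_arm([
  [-0.0024,0,-0.0029,0,0,0,1],
  [-0.005,0,-0.0058,0,0,0,1],
  [-0.0075,0,-0.0086,0,0,0,1],
  [-0.0102,0,-0.0113,0,0,0,1],
  [-0.0128,0,-0.014,0,0,0,1],
  [-0.0156,0,-0.0167,0,0,0,1],
  [-0.0184,0,-0.0192,0,0,0,1],
  [-0.0212,0,-0.0218,0,0,0,1],
  [-0.0241,0,-0.0242,0,0,0,1],
  [-0.027,0,-0.0267,0,0,0,1],
  [-0.03,0,-0.029,0,0,0,1],
  [-0.0331,0,-0.0313,0,0,0,1],
  [-0.0361,0,-0.0335,0,0,0,1],
  [-0.0393,0,-0.0357,0,0,0,1],
  [-0.0393,0,-0.0357,0,0,0,1],
  [-0.0393,0,-0.0357,0,0,0,1],
  [-0.0393,0,-0.0357,0,0,0,1],
])

```text
time_s: 42.85
position: [0.6196, 0.1714, 0.1921]
tcp_rot: [[-0.001, 1.0, 0.002], [1.0, 0.001, 0.003], [0.003, 0.002, -1.0]]
ft_force: [1.7, 6.7, 3.3]
grip_width: 0.0111
```

```bash
python3 -c "
from h import *
f=grab('side','22');crop(f,100,130,350,330,'s22.png',3)
f=grab('top','22');crop(f,140,110,300,210,'t22.png',5)
plan((.620,.244,.087),90)
"
```

```text
t 42.95 pos [0.6196 0.1715 0.1921] F [1.4 5.9 4. ] w 0.0111 j6 -84.8 shift [0.0722 0.0002 0.1054] rv [ 0.0024 -0.0032  0.0006]
```

View pics/s22.png

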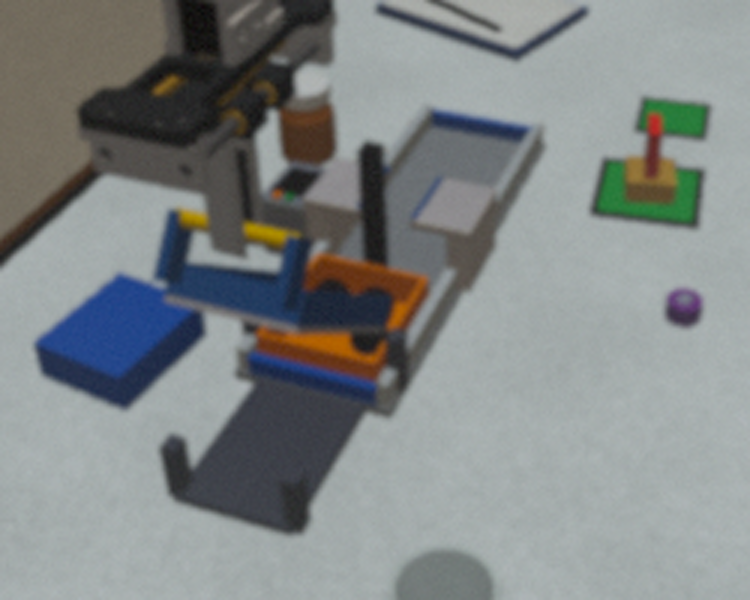

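View pics/t22.png

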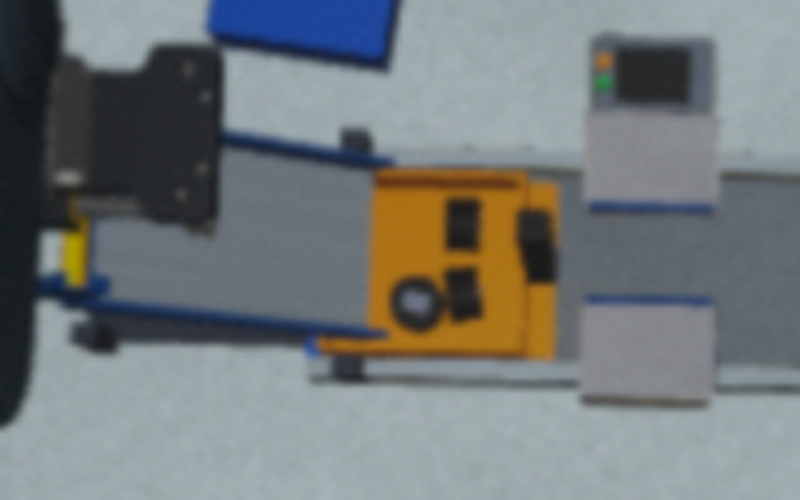

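All three pucks are in the boat, two of them standing on edge, and the tray is empty. Lowering along the arc.

jog_arm([
  [0.0032,0,0.0022,0,0,0,1],
  [0.0062,0,0.0044,0,0,0,1],
  [0.0093,0,0.0067,0,0,0,1],
  [0.0123,0,0.009,0,0,0,1],
  [0.0152,0,0.0115,0,0,0,1],
  [0.0181,0,0.0139,0,0,0,1],
  [0.0209,0,0.0165,0,0,0,1],
  [0.0237,0,0.019,0,0,0,1],
  [0.0265,0,0.0217,0,0,0,1],
  [0.0291,0,0.0244,0,0,0,1],
  [0.0318,0,0.0271,0,0,0,1],
  [0.0343,0,0.0299,0,0,0,1],
  [0.0369,0,0.0328,0,0,0,1],
  [0.0393,0,0.0357,0,0,0,1],
  [0.0417,0,0.0386,0,0,0,1],
  [0.0441,0,0.0416,0,0,0,1],
  [0.0463,0,0.0447,0,0,0,1],
  [0.0486,0,0.0477,0,0,0,1],
  [0.0507,0,0.0509,0,0,0,1],
  [0.0528,0,0.054,0,0,0,1],
])

```text
time_s: 44.95
position: [0.6194, 0.2231, 0.1365]
tcp_rot: [[-0.0, 1.0, 0.001], [1.0, 0.0, 0.0], [0.0, 0.001, -1.0]]
ft_force: [-1.6, 2.6, 3.7]
grip_width: 0.0111
```

jog_arm([
  [0.002,0,0.0033,0,0,0,1],
  [0.004,0,0.0065,0,0,0,1],
  [0.0059,0,0.0098,0,0,0,1],
  [0.0077,0,0.0131,0,0,0,1],
  [0.0095,0,0.0165,0,0,0,1],
  [0.0112,0,0.0199,0,0,0,1],
  [0.0128,0,0.0233,0,0,0,1],
  [0.0144,0,0.0268,0,0,0,1],
  [0.0159,0,0.0303,0,0,0,1],
  [0.0173,0,0.0338,0,0,0,1],
  [0.0187,0,0.0374,0,0,0,1],
  [0.02,0,0.041,0,0,0,1],
  [0.0212,0,0.0446,0,0,0,1],
  [0.0223,0,0.0482,0,0,0,1],
  [0.0223,0,0.049,0,0,0,1],
  [0.0223,0,0.049,0,0,0,1],
])

```text
time_s: 46.55
position: [0.6193, 0.2448, 0.0874]
tcp_rot: [[-0.0, 1.0, -0.0], [1.0, 0.0, -0.001], [-0.001, -0.0, -1.0]]
ft_force: [-1.3, 2.5, 10.1]
grip_width: 0.011
```

```bash
python3 -c "
from h import *
f=grab('side','23');crop(f,100,130,350,330,'s23.png',3)
plan((.620,.2448,.0875),90)
"
```

```text
t 46.6 pos [0.6193 0.2448 0.0874] F [-2.9  3.5  9.7] w 0.0108 j6 -78.2 shift [ 0.      0.0007 -0.0001] rv [0.     0.0005 0.0002]
```

View pics/s23.png

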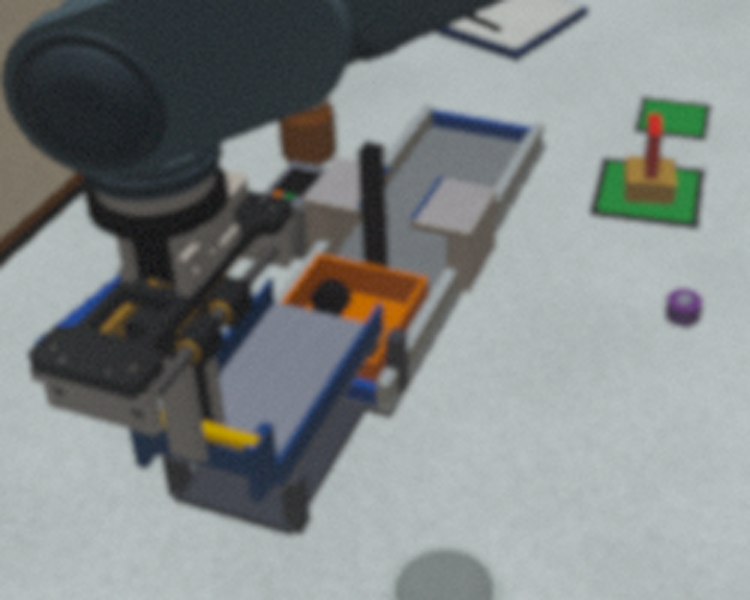

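jog_arm([
  [0,0,0.0005,0,0,0,0.1],
  [0,0,0.0005,0,0,0,0.1],
  [0,0,0.0005,0,0,0,0.1],
  [0,0,0.0005,0,0,0,0.1],
  [0,0,0.0005,0,0,0,0.1],
  [0,0,-0.02,0,0,0,0.1],
  [0,0,-0.06,0,0,0,0.1],
  [0,0,-0.1,0,0,0,-0.4],
  [0,0,-0.13,0,0,0,-0.4],
  [0,0,-0.13,0,0,0,-0.4],
])

```text
time_s: 47.6
position: [0.6219, 0.2455, 0.2226]
tcp_rot: [[-0.0, 1.0, 0.01], [1.0, 0.0, 0.002], [0.002, 0.01, -1.0]]
ft_force: [1.1, 0.4, 0.5]
grip_width: 0.0629
```

```bash
python3 -c "
from h import *
f=grab('side','24');crop(f,100,130,350,330,'s24.png',3)
f=grab('top','24');crop(f,130,110,290,210,'t24.png',5)
plan((.6205,-.030,.22),0.4)
"
```

```text
t 47.7 pos [0.6191 0.2449 0.2164] F [ 0.4  1.1 -0.8] w 0.0658 j6 -78.2 shift [-0.2749  0.0013 -0.0035] rv [ 6.0000e-04 -3.0000e-04  1.5641e+00]
```

View pics/s24.png

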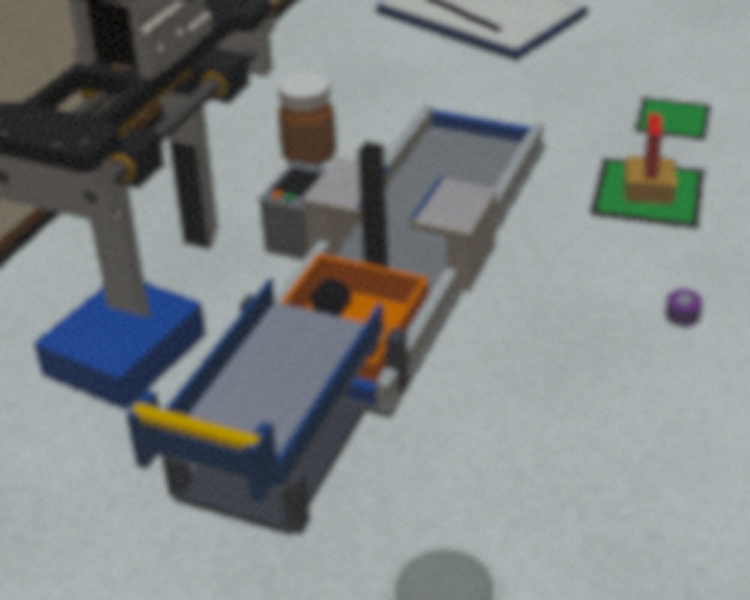

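View pics/t24.png

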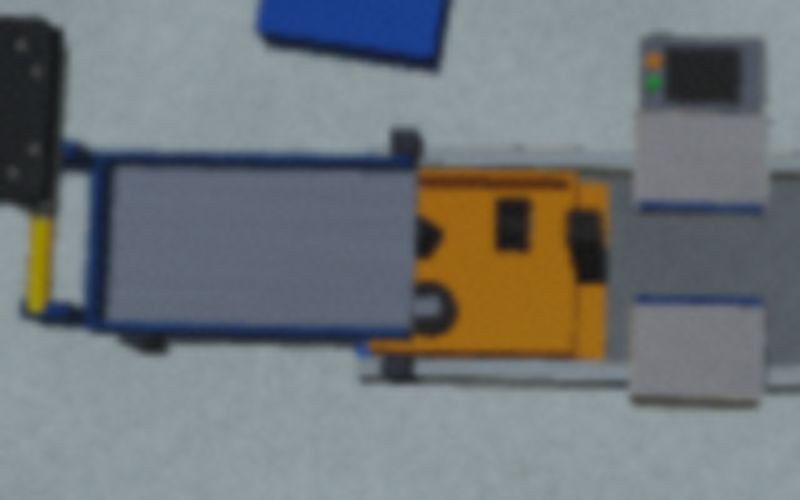

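jog_arm([
  [-0.02,0,-0.0035,0,0,0.14,-1],
  [-0.05,0,-0.0035,0,0,0.28,-1],
  [-0.08,0,-0.0035,0,0,0.42,-1],
  [-0.11,0,-0.0035,0,0,0.56,-1],
  [-0.14,0,-0.0035,0,0,0.7,-1],
  [-0.17,0,-0.0035,0,0,0.84,-1],
  [-0.2,0.001,-0.0035,0,0,0.98,-1],
  [-0.23,0.001,-0.0035,0,0,1.12,-1],
  [-0.255,0.0013,-0.0035,0,0,1.26,-1],
  [-0.27,0.0013,-0.0035,0,0,1.4,-1],
  [-0.2749,0.0013,-0.0035,0,0,1.54,-1],
  [-0.2749,0.0013,-0.0035,0,0,1.564,-1],
  [-0.2749,0.0013,-0.0035,0,0,1.564,-1],
  [-0.2749,0.0013,-0.0035,0,0,1.564,-1],
  [-0.2749,0.0013,-0.0035,0,0,1.564,-1],
])

```text
time_s: 49.2
position: [0.6203, -0.0294, 0.2194]
tcp_rot: [[1.0, 0.009, -0.001], [0.009, -1.0, -0.0], [-0.001, 0.0, -1.0]]
ft_force: [-0.0, 0.5, 0.2]
grip_width: 0.0938
```

```bash
python3 -c "
from h import *
plan((.6205,-.030,.110),0.4)
"
```

```text
t 49.2 pos [ 0.6203 -0.0294  0.2194] F [-0.   0.5  0.2] w 0.0938 j6 -13.7 shift [0.0003 0.0006 0.1094] rv [0.     0.0007 0.0019]
```

jog_arm([
  [0,0,0.02,0,0,0.002,-1],
  [0,0,0.045,0,0,0.002,-1],
  [0,0,0.07,0,0,0.002,-1],
  [0,0,0.09,0,0,0.002,-1],
  [0,0,0.105,0,0,0.002,-1],
  [0,0,0.109,0,0,0.002,-1],
  [0,0,0.109,0,0,0.002,-1],
  [0,0,0.109,0,0,0.002,1],
  [0,0,0.109,0,0,0.002,1],
  [0,0,0.109,0,0,0.002,1],
  [0,0,0.109,0,0,0.002,1],
  [0,0,0.109,0,0,0.002,1],
  [0,0,0.109,0,0,0.002,1],
  [0,0,0.109,0,0,0.002,1],
  [0,0,0.109,0,0,0.002,1],
  [0,0,0.109,0,0,0.002,1],
  [0,0,0.109,0,0,0.002,1],
  [0,0,0.109,0,0,0.002,1],
  [0,0,0.109,0,0,0.002,1],
  [0,0,0.109,0,0,0.002,1],
])

```text
time_s: 51.2
position: [0.6204, -0.03, 0.1108]
tcp_rot: [[1.0, 0.005, -0.0], [0.005, -1.0, -0.0], [-0.0, 0.0, -1.0]]
ft_force: [0.2, -0.3, -0.3]
grip_width: 0.0156
```

```bash
python3 -c "
from h import *
plan((.6218,-.288,.1095),0.4)
f=grab('side','25');crop(f,100,130,350,330,'s25.png',3)
"
```

```text
t 51.2 pos [ 0.6204 -0.03    0.1108] F [ 0.2 -0.3 -0.3] w 0.0156 j6 -13.5 shift [1.00e-04 2.58e-01 1.40e-03] rv [ 0.0002  0.0001 -0.002 ]
```

View pics/s25.png

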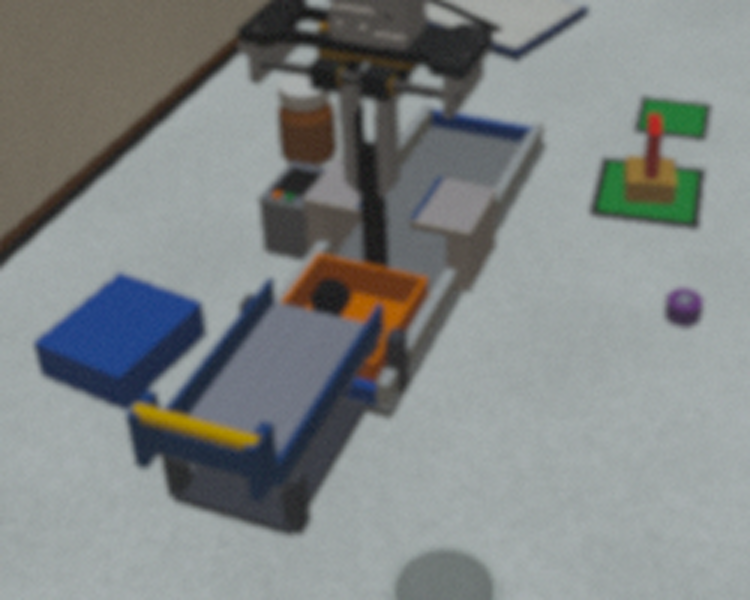

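jog_arm([
  [0,0.003,0,0,0,0,1],
  [0,0.008,0,0,0,0,1],
  [0,0.016,0,0,0,0,1],
  [0,0.026,0,0,0,0,1],
  [0,0.036,0,0,0,0,1],
  [0,0.046,0,0,0,0,1],
  [0,0.056,0,0,0,0,1],
  [0,0.066,0,0,0,0,1],
  [0,0.076,0,0,0,0,1],
  [0,0.086,0,0,0,0,1],
  [0,0.096,0,0,0,0,1],
  [0,0.106,0,0,0,0,1],
  [0,0.116,0,0,0,0,1],
  [0,0.126,0,0,0,0,1],
  [0,0.136,0,0,0,0,1],
  [0,0.146,0,0,0,0,1],
  [0,0.154,0,0,0,0,1],
  [0,0.16,0,0,0,0,1],
  [0,0.163,0,0,0,0,1],
  [0,0.163,0,0,0,0,1],
])

```text
time_s: 53.25
position: [0.6212, -0.1935, 0.1108]
tcp_rot: [[1.0, 0.005, -0.0], [0.005, -1.0, -0.0], [-0.0, 0.0, -1.0]]
ft_force: [-0.3, -0.8, -2.0]
grip_width: 0.0156
```

```bash
python3 -c "
from h import *
plan((.6218,-.288,.1105),0.4)
f=grab('side','26');crop(f,100,130,350,330,'s26.png',3)
"
```

```text
t 53.25 pos [ 0.6212 -0.1935  0.1108] F [-0.3 -0.8 -2. ] w 0.0156 j6 -27.5 shift [0.0002 0.0945 0.0004] rv [ 0.0005  0.0001 -0.0023]
```

View pics/s26.png

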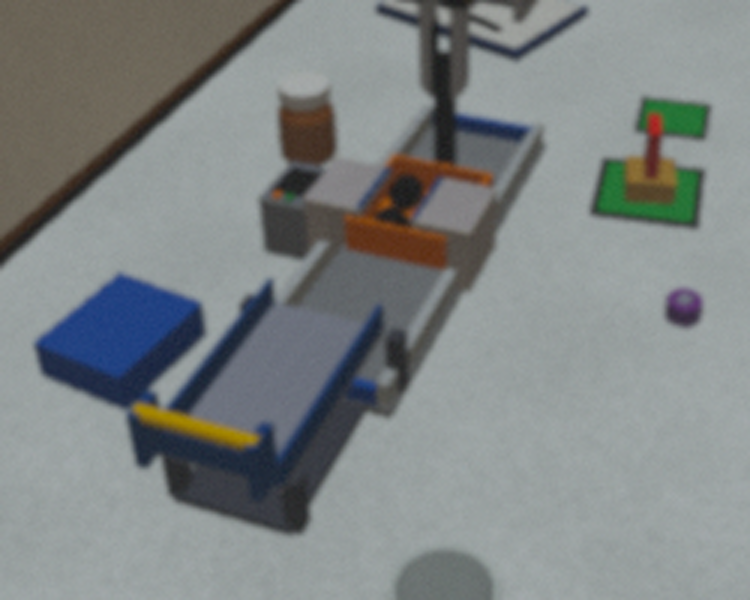

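jog_arm([
  [0,0.004,0,0,0,0,1],
  [0,0.01,0,0,0,0,1],
  [0,0.019,0,0,0,0,1],
  [0,0.029,0,0,0,0,1],
  [0,0.039,0,0,0,0,1],
  [0,0.049,0,0,0,0,1],
  [0,0.059,0,0,0,0,1],
  [0,0.068,0,0,0,0,1],
  [0,0.075,0,0,0,0,1],
  [0,0.081,0,0,0,0,1],
  [0,0.086,0,0,0,0,1],
  [0,0.09,0,0,0,0,1],
  [0,0.093,0,0,0,0,1],
  [0,0.095,0,0,0,0,1],
  [0,0.096,0,0,0,0,1],
  [0,0.097,0,0,0,0,1],
  [0,0.097,0,0,0,0,1],
])

```text
time_s: 55.0
position: [0.6217, -0.29, 0.1108]
tcp_rot: [[1.0, 0.005, -0.0], [0.005, -1.0, -0.0], [-0.0, 0.0, -1.0]]
ft_force: [0.6, -0.3, -2.2]
grip_width: 0.016
```

jog_arm([
  [0,0.001,0.0005,0,0,0,1],
  [0,0.002,0.0005,0,0,0,1],
  [0,0.003,0.0005,0,0,0,1],
  [0,0.003,0.0005,0,0,0,1],
])

```text
time_s: 55.4
position: [0.6219, -0.2915, 0.1109]
tcp_rot: [[1.0, 0.005, -0.0], [0.005, -1.0, 0.003], [-0.0, -0.003, -1.0]]
ft_force: [-1.3, 5.8, 4.0]
grip_width: 0.0157
```

Contact with the home stop: +5.8 N at y=-0.2915, against about -0.291 expected. Releasing.

jog_arm([
  [0,0.002,0,0,0,0,1],
  [0,0.002,0,0,0,0,-1],
  [0,0.002,0,0,0,0,-1],
  [0,0.002,0,0,0,0,-1],
  [0,0.002,0,0,0,0,-1],
  [0,0.002,0,0,0,0,-1],
  [0,0.002,-0.02,0,0,0,-1],
  [0,0.002,-0.06,0,0,0,-1],
  [0,0.002,-0.1,0,0,0,-1],
  [0,0.002,-0.13,0,0,0,-1],
  [-0.04,0.002,-0.13,0,0,0,-1],
  [-0.08,0.002,-0.13,0,0,0,-1],
  [-0.12,0.04,-0.13,0,0,0,-1],
  [-0.16,0.08,-0.13,0,0,0,-1],
  [-0.2,0.12,-0.13,0,0,0,-1],
  [-0.22,0.16,-0.13,0,0,0,-1],
  [-0.22,0.16,-0.13,0,0,0,-1],
  [-0.22,0.16,-0.13,0,0,0,-1],
])

```text
time_s: 57.2
position: [0.4015, -0.4554, 0.2404]
tcp_rot: [[1.0, 0.002, -0.0], [0.002, -1.0, -0.0], [-0.0, 0.0, -1.0]]
ft_force: [0.2, 0.5, -0.9]
grip_width: 0.0942
```

```bash
python3 -c "
from h import *
f=grab('side','27');crop(f,100,90,350,290,'s27.png',3)
f=grab('top','27');crop(f,230,110,390,260,'t27.png',5)
for b in blobs(f,(20,150,80),(32,255,255),30): print('bar',b[0])
for b in blobs(f,(45,100,60),(75,255,255),300): print('mat',b[0],onz('top',b[0],.002))
for b in blobs(f,(0,150,80),(7,255,255)): print('red',b[0],onz('top',b[0],.075))
plan((.6,-.2,.1),0)
"
```

```text
bar [137.9, 154.8]
bar [332.0, 226.0]
bar [333.7, 237.8]
mat [330.8, 231.3] [ 0.44191355 -0.26346603  0.002     ]
mat [384.4, 230.1] [ 0.44898537 -0.41220034  0.002     ]
red [22.9, 113.8] [0.73200468 0.58197572 0.075     ]
red [337.2, 231.8] [ 0.4429439  -0.26500667  0.075     ]
t 57.3 pos [ 0.4031 -0.4533  0.2403] F [-0.6  0.3 -0.2] w 0.0936 j6 -59.4 shift [ 0.1982 -0.2522  0.1405] rv [-0.0005 -0.0001  0.0055]
```

View pics/s27.png

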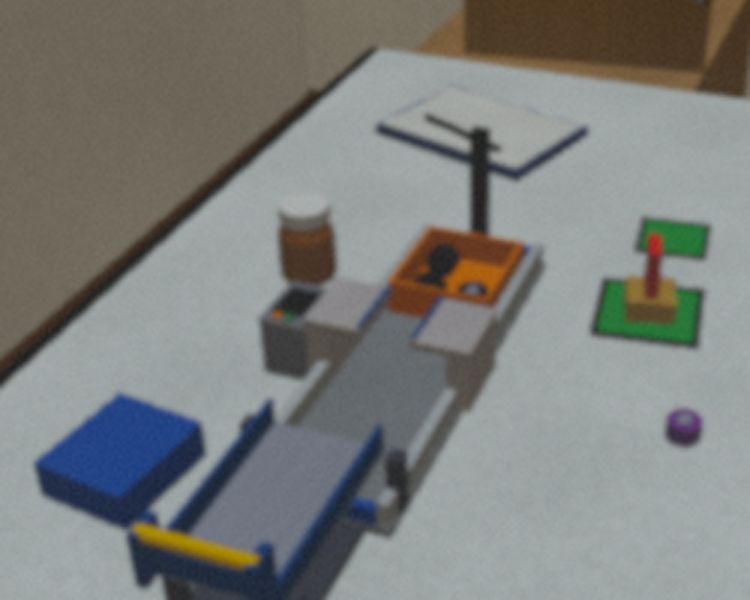

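View pics/t27.png

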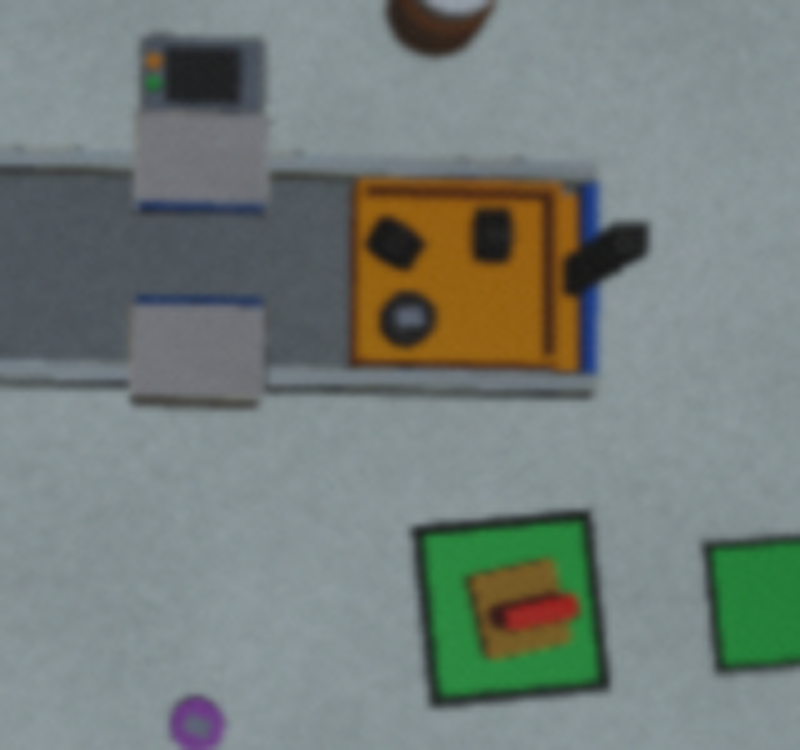

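The boat is home with all three pucks in it, and the tray bar is at its starting pixel (137.9,154.8). The block stands wholly on the large green mat. I'll let it settle for a moment, check for motion, and hand in.

jog_arm([
  [0,0,0,0,0,0,-1],
  [0,0,0,0,0,0,-1],
  [0,0,0,0,0,0,-1],
  [0,0,0,0,0,0,-1],
  [0,0,0,0,0,0,-1],
  [0,0,0,0,0,0,-1],
  [0,0,0,0,0,0,-1],
  [0,0,0,0,0,0,-1],
])

```text
time_s: 58.1
position: [0.4025, -0.4541, 0.2405]
tcp_rot: [[1.0, 0.005, -0.0], [0.005, -1.0, -0.0], [-0.0, 0.0, -1.0]]
ft_force: [0.4, -0.3, -0.1]
grip_width: 0.0937
```

```bash
python3 -c "
from h import *
a=cv2.imread('pics/top_27.png'); f=grab('top','28')
d=cv2.absdiff(a[130:200,130:360,::-1].copy(),f[130:200,130:360]); print('max diff',d.max(),(d.max(2)>40).sum())
print(bot.job_done())
"
```

```text
max diff 6 0
the job is handed in; nothing more can be done
None
```

The whole job was carried out and handed in at about 58 s; the interface reports no verdict. I stood the calibration block on the large green mat, docked the boat through the tunnel, and laid the three pucks present on the tray. I then tipped them into the boat at about 0.68 rad, lowered the tray along its arc, and drew the boat back to the home stop.

Last checks:
- **Pucks:** all three are in the boat. Two lie on their rims rather than flat.
- **Boat:** the post touched the home stop with about 6 N at y = -0.2915, where about -0.291 was expected.
- **Tray:** the yellow bar is back at its starting pixel position.
- **Block:** its grip measured about 2 mm from the mat's centre.
- **At rest:** two top views 0.8 s apart showed no change over the lane and tray, and the gripper was clear of everything.
- **Bystanders:** I saw no change in the jar and slide box in the pictures. I did not measure the beaker again at the end, but the arm never came near it.

No check failed or disagreed.

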